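Unpack the lantern panels onto the rail and shut the case

TASK

Take every lantern panel out of the open blue case and hang it by its window on the rail, one to a hook, with its coloured marked face outward (the way the hooks point). Stand the wooden packing block in the empty bay of the case, then gently swing the case's upper shell shut until the two halves meet edge to edge. Leave the other things on the bench alone.

Things in the scene. Friction and masses are not known exactly. Their poses are not given: they have to be found in the camera images.
- lid (a joint): Hinge angle (rad) of the upper shell of the blue case. 0 = shut, rims edge to edge; it starts open between 1.65 and 1.85; stop at 2.0. The hinge is stiff: the lid stays at whatever angle it is left (about 0.55 N m at most to move it, so under 4 N at the tab) and does not fall shut by itself.
- lid_hinge (a point): Middle of the hinge line of the case, on the +x upper rim of the lower shell: 70 mm in +x and 58 mm above the origin of case. The hinge line runs along the case's y axis; its axes are parallel to those of case (they do not turn with the lid).
- lid_tab (a point): Grip point of the lid's orange pull tab: 24 mm wide along the hinge line, 14 mm thick, stands 45 mm out of the lid's front wall (point 30 mm out). At lid angle a it lies x = -170 cos a + 55 sin a, z = 170 sin a + 55 cos a mm from lid_hinge in its axes. Lid open: it points up and can be pinched from above across the 24 mm; it may turn between the fingers. Lid shut: it points level to -x.
- case: Blue clamshell case, lower shell fixed: open box 140 (x) x 298 (y) x 58 mm tall, walls and floor 6 mm. Origin: centre of underside, z up. Black blocks 34 mm tall leave four 15 mm slots along x, at y = -39, 11, 61, 111 mm, for upright panels; the -y end is an empty bay 128 (x) x 76 (y) mm. The lid (80 mm deep, 0.3 kg) is hinged on the +x rim, opens up to +x; shut, its top is 138 mm above the bench.
- bay (a point): Centre of the floor of the empty bay in the case, 6 mm above the bench; axes parallel to the case's.
- rail: Low hanging rail, fixed to the bench: dark wooden base 110 by 280 mm, 12 mm thick, two wooden posts and a 12 mm steel bar along its y axis, 110 mm above the bench. Origin: centre of the underside, z up. Three brass hooks point to its +x, which is outward; 90 mm apart.
- packer: Loose packing block, upright, 112 mm tall, 0.4 kg: dark steel foot 90 (x) by 58 (y) by 24 mm, on it a pale wooden post 44 (x) by 36 (y) by 88 mm, by which it is gripped. Origin: centre of the underside, z up. It starts standing on the bench between case and rail; in the case it stands with its x along the case's x (either way round).
- hook0_root (a point): Start of the straight level part of hook 0 (rail x +16, y -90 mm), on the rod's axis, 130 mm above the bench. The rod is 8 mm thick. Axes parallel to the rail's.
- hook0_tip (a point): Outer end of the straight part of hook 0, 49 mm outward of its root at the same height; from here the rod turns up: its tip rises to 16 mm above the rod's axis and ends 10 mm further out.
- hook1_root (a point): Start of the straight level part of hook 1 (rail x +16, y +0 mm), on the rod's axis, 130 mm above the bench. The rod is 8 mm thick. Axes parallel to the rail's.
- hook1_tip (a point): Outer end of the straight part of hook 1, 49 mm outward of its root at the same height; from here the rod turns up: its tip rises to 16 mm above the rod's axis and ends 10 mm further out.
- hook2_root (a point): Start of the straight level part of hook 2 (rail x +16, y +90 mm), on the rod's axis, 130 mm above the bench. The rod is 8 mm thick. Axes parallel to the rail's.
- hook2_tip (a point): Outer end of the straight part of hook 2, 49 mm outward of its root at the same height; from here the rod turns up: its tip rises to 16 mm above the rod's axis and ends 10 mm further out.
- panel0: Glazed lantern panel, 12 (x) x 64 (y) x 124 mm tall (z), 0.15 kg. Amber marked face with leaded diamond looks to +x; other face and rear half of the top edge white. Origin: middle of bottom edge. A window 40 wide x 32 mm goes through, 54 to 86 mm above the bottom; the solid header above it is the grip. Starts upright in a case slot, facing case +y or -y; may be absent (2 or 3 are present).
- panel1: Glazed lantern panel, 12 (x) x 64 (y) x 124 mm tall (z), 0.15 kg. Red marked face with leaded diamond looks to +x; other face and rear half of the top edge white. Origin: middle of bottom edge. A window 40 wide x 32 mm goes through, 54 to 86 mm above the bottom; the solid header above it is the grip. Starts upright in a case slot, facing case +y or -y; may be absent (2 or 3 are present).
- panel2: Glazed lantern panel, 12 (x) x 64 (y) x 124 mm tall (z), 0.15 kg. Blue marked face with leaded diamond looks to +x; other face and rear half of the top edge white. Origin: middle of bottom edge. A window 40 wide x 32 mm goes through, 54 to 86 mm above the bottom; the solid header above it is the grip. Starts upright in a case slot, facing case +y or -y; may be absent (2 or 3 are present).
- panel3: Glazed lantern panel, 12 (x) x 64 (y) x 124 mm tall (z), 0.15 kg. Green marked face with leaded diamond looks to +x; other face and rear half of the top edge white. Origin: middle of bottom edge. A window 40 wide x 32 mm goes through, 54 to 86 mm above the bottom; the solid header above it is the grip. Starts upright in a case slot, facing case +y or -y; may be absent (2 or 3 are present).
- flux: Bystander, to be left alone: blue bottle with red cap, 44 mm wide, 85 mm tall.
- jar: Bystander, to be left alone: amber jar, 66 mm wide, 75 mm tall.
- brush: Bystander, to be left alone: brush lying flat.
- spool: Bystander, to be left alone: aluminium spool, 76 mm wide, 45 mm tall.
- grozing_block: Bystander, to be left alone: cork block 90 by 50 by 28 mm.

How it is judged:
By the outcome, as a careful person would: the job done as asked, in the order asked, and still so for the second after the job is handed in, with the robot touching nothing.
Of panel0, panel1, panel2, panel3 only 2 to 3 are there at a start; the rules pass over those that are not, and their reading is None.
At some moment in a run one of packer may be knocked a few centimetres aside while the robot is not near it.
It also fails if it takes over 208 s, if anything falls off the work surface, if the arm or the gripper's body presses on something with over 40 N, if the wrist force passes 120 N, or if a joint passes its speed limit or range.

ROBOT

A 6-joint arm with a two-finger parallel gripper is mounted at the origin on the work surface. World frame = base frame: x ahead of the robot, y to its left, z up, the work surface at z = 0. Lengths are in m, angles in rad, forces in N, time in s.
With the tool pointing down it reaches from about 0.325 to 0.925 m from the base axis. Payload 3.1 kg.
Tool frame: the origin (TCP) lies midway between the tips of the shut fingers; the grasp point (between the pads) lies 19 mm behind it; z points along the fingers, y is the direction in which the jaws open and shut (so a half turn about z gives the same grasp; the last joint's range is limited). The gripper opens to 85 mm and grips with 20 to 120 N. Pads are 22 mm wide; open, the fingers measure 114 mm over their backs; the gripper's body (76 mm by 85 mm) begins 54 mm behind the grasp point. The pads swing forward as they close: fully open they stand 13 mm farther back than shut.
Start: joints at [1.077, 0.217, 1.613, -0, 1.311, -0.112], TCP at [0.233, 0.58, 0.207] pointing down, gripper open.
Joint ranges: [-2.75, 2.75], [-0.78, 2.1], [0.31, 2.55], [-1.13, 4.27], [0.13, 2.63], [-2.58, 2.58]. Speed limits (rad/s): [2.79, 2.79, 3.14, 3.14, 3.14, 3.14].

INTERFACE

Orientations are given as a unit quaternion [w, x, y, z].
In Python, from plant import * gives the robot as it stands.
- The arm moves only by the tool servo_tool, never from a script. Its argument "targets" is a list of rows, each an object with "linear": the shift along the tool's x, y, z in m, a list of three; "rot": the turn, a rotation vector about the tool's x, y, z in rad, a list of three; "grip": the gripper's target within -1 to 1 (shut at 1, half-way at 0, fully open at -1). In form: [{"linear": [tx, ty, tz], "rot": [rx, ry, rz], "grip": grip}, ...]. A call has 1 to 20 rows; each row shifts and turns the commanded pose from where the row before left it, along the tool's axes as they then stand; what a row does not reach is not made up. A row lasts 1/10 s, in which the tool goes at most 50 mm and 8.59 degrees, less where a joint would pass 70% of its speed; a pose out of reach is approached as far as the arm can. A call with a gripper value outside its range is refused whole. The fingers move at their own pace and stop on an object; the grip force is fixed at half the most. Time passes only in rows, so rows that do not move let the fingers close. It gives the time, the measured TCP pose, the force and the opening at its end, in the units of the state.
- get_obs(): the state, without advancing time (a new reading comes with each control period).
- snapshot(name): name is "scene" or "top" or "wrist"; returns a dict with "pixels" (400x640x3 uint8, red, green, blue), "vfov" (degrees; the focal length in pixels is half the picture's height over the tangent of half this angle, whatever the lens; pixels are square), "cx", "cy" (the principal point, pixels), "distortion" ([k1, k2, p1, p2, k3] as OpenCV has them; the pictures are not rectified), "rvec" (rotation vector, rad) and "tvec" (3), from world to camera coordinates, as OpenCV has them. Camera axes: x right, y down, z forward; pixel columns grow to the right and rows downward; lengths in m; the calibration is good to about 2 mm. A picture is of the moment at which its call begins. There is no depth.
- finish_job(): hands the job in, once; it reports no verdict.
Trained networks look in the newest picture that a camera, given by its name, has taken for a name from the list of things; names that differ only in an ending like _2 or _b are one class to them, and where a whole thing is asked for, a point or a joint stands for the part that bears it (a point fixed in the world has none). Each returns a list of dicts, best first, with "conf" (0 to 1); they miss things now and then, are a little off and sometimes report something else, mostly with a low value. They report only what shows in the picture. A call takes as long as a camera call.
- find_in(name, camera): "rect" ([left, top, right, bottom] in pixels, round what is visible of it).
- spot_point(name, camera): "uv" ([column, row] in pixels: a listed point, or the origin of a listed thing).
The state is a dict: "time": time; "joints": joint angles; "joint_vel": joint speeds; "joint_efforts": joint torques, N m; "eef_pos": TCP position; "tcp_rot": TCP orientation; "force": force on the tool from outside, world axes, zero at the start; "wrist_torque": the same for the moment, N m; "finger_gap": opening from 0.0 (shut) to 1.0 (fully open).
Only numpy, scipy, OpenCV 4.12 (cv2) and the standard library are available. Lean on these libraries where they do the work, as an engineer would, in place of code of your own. Each camera call takes 0.05 s, during which the arm holds its last target. There are 200 camera calls.

## Working session

There is one attempt and no reset: what is moved stays moved. The work goes in short steps, Python scripts to look and compute and a tool call to move; the robot and the scene stay as the last step left them, time stands still between calls to the robot, and variables do not carry over. Pictures are saved under pics/ and viewed, about 12 in all and at most 16, crops included, and the job is handed in when it is done.

Besides the shell and the picture viewer there is one more tool, called after ">>>" by a JSON object that holds its "api" and its "payload", one argument or row to a line. servo_tool: Moves the arm, as the interface text tells. Its arguments: {"type":"object","properties":{"targets":{"type":"array","items":{"type":"object","properties":{"linear":{"type":"array","items":{"type":"number"}},"rot":{"type":"array","items":{"type":"number"}},"grip":{"type":"number"}}}}},"required":["targets"]}

```bash
mkdir -p pics; cat > h.py <<'E'
from plant import *
import numpy as np, cv2
from scipy.spatial.transform import Rotation as R
def K(s):
    f=s["pixels"].shape[0]/2/np.tan(np.radians(s["vfov"])/2)
    return np.array([[f,0,s["cx"]],[0,f,s["cy"]],[0,0,1.]])
def save(s,n,crop=None,scale=1):
    p=s["pixels"][:,:,::-1]
    if crop: l,t,r,b=crop; p=p[t:b,l:r]
    cv2.imwrite("pics/"+n+".png",cv2.resize(p,None,fx=scale,fy=scale,interpolation=cv2.INTER_CUBIC))
def ray(s,uv):
    n=cv2.undistortPoints(np.array([[uv]],float),K(s),np.array(s["distortion"],float))[0,0]
    Rm=cv2.Rodrigues(np.array(s["rvec"],float))[0]; t=np.array(s["tvec"],float).ravel()
    return -Rm.T@t, Rm.T@np.array([n[0],n[1],1])
def at_z(s,uv,z):
    o,d=ray(s,uv); return o+d*(z-o[2])/d[2]
def proj(s,P):
    return cv2.projectPoints(np.array(P,float).reshape(-1,1,3),np.array(s["rvec"],float),np.array(s["tvec"],float),K(s),np.array(s["distortion"],float))[0][:,0]
def tri(a,ua,b,ub):
    A=[];B=[]
    for s,u in((a,ua),(b,ub)):
        o,d=ray(s,u); d=d/np.linalg.norm(d); M=np.eye(3)-np.outer(d,d); A.append(M);B.append(M@o)
    return np.linalg.lstsq(np.vstack(A),np.hstack(B),rcond=None)[0]
E
python3 - <<'E'
from h import *
np.set_printoptions(precision=4,suppress=True)
S={}
for c in("top","scene","wrist"):
    S[c]=snapshot(c); save(S[c],c+"0",scale=1.25)
    o,d=ray(S[c],[320,200]);print(c,S[c]["vfov"],o,d)
for n in["case","bay","lid_hinge","lid_tab","rail","hook0_root","hook0_tip","hook1_root","hook1_tip","hook2_root","hook2_tip","packer","panel0","panel1","panel2","panel3"]:
    r=[]
    for c in("top","scene"):
        x=spot_point(n,c); r.append(x[0] if x else None)
    print(n,[(np.round(x["uv"],1),round(x["conf"],2)) if x else None for x in r], tri(S["top"],r[0]["uv"],S["scene"],r[1]["uv"]) if all(r) else "")
print(get_obs())
E
```

```text
top 52.344657876904485 [ 0.5074 -0.0321  1.1714] [ 0.0711  0.035  -0.9969]
scene 57.126148781925274 [0.4608 0.3871 0.8154] [ 0.1704 -0.4951 -0.8521]
wrist 70.30938975852014 [0.1683 0.6041 0.373 ] [ 0.2503 -0.1032 -0.9626]
case [(array([235.6, 233.8]), 0.95), (array([332. , 348.7]), 0.84)] [0.4918 0.2526 0.0083]
bay [(array([272.3, 237. ]), 0.68), (array([349.6, 299.6]), 0.59)] [0.483  0.1457 0.0179]
lid_hinge [(array([235.1, 212.7]), 0.82), (array([296.7, 323.1]), 0.73)] [0.5598 0.2389 0.073 ]
lid_tab [(array([223.5, 171.8]), 0.92), (array([245. , 276.1]), 0.72)] [0.6477 0.2264 0.2305]
rail [(array([432.5, 236.3]), 0.88), None] 
hook0_root [(array([479.3, 234.1]), 0.57), (array([403.9,  91.3]), 0.88)] [ 0.4886 -0.3904  0.1457]
hook0_tip [(array([481.9, 214.5]), 0.82), (array([389.5,  91.6]), 0.85)] [ 0.5327 -0.4101  0.1164]
hook1_root [(array([445.7, 230.7]), 0.58), (array([391.6, 112.1]), 0.85)] [ 0.501  -0.308   0.1438]
hook1_tip [(array([445. , 206.5]), 0.95), (array([375.4, 110. ]), 0.77)] [ 0.5526 -0.3129  0.1324]
hook2_root [(array([409.5, 224.3]), 0.87), (array([381.5, 139.9])
[... 337 characters left out ...]
 0.8)] [ 0.503   0.2924 -0.0926]
panel2 [(array([231.7, 235.6]), 0.71), (array([313.3, 371.3]), 0.8)] [ 0.503   0.2924 -0.0926]
panel3 [(array([231.7, 235.6]), 0.71), (array([313.3, 371.3]), 0.8)] [ 0.503   0.2924 -0.0926]
{'time': 1.75, 'joints': array([ 1.0768,  0.2169,  1.6134,  0.    ,  1.3113, -0.1122]), 'joint_vel': array([ 0.0009, -0.0008, -0.0004, -0.0023,  0.0014, -0.0013]), 'joint_efforts': array([  0.0017, -39.6875, -30.4241,   0.    ,   0.0008,  -0.    ]), 'eef_pos': array([0.2328, 0.58  , 0.2071]), 'tcp_rot': array([-0.    ,  0.1897,  0.9818, -0.    ]), 'force': array([-0.3843, -0.9282, -0.1027]), 'wrist_torque': array([0.0366, 0.0352, 0.0355]), 'finger_gap': 0.9997797361085824}
```

View pics/top0.png

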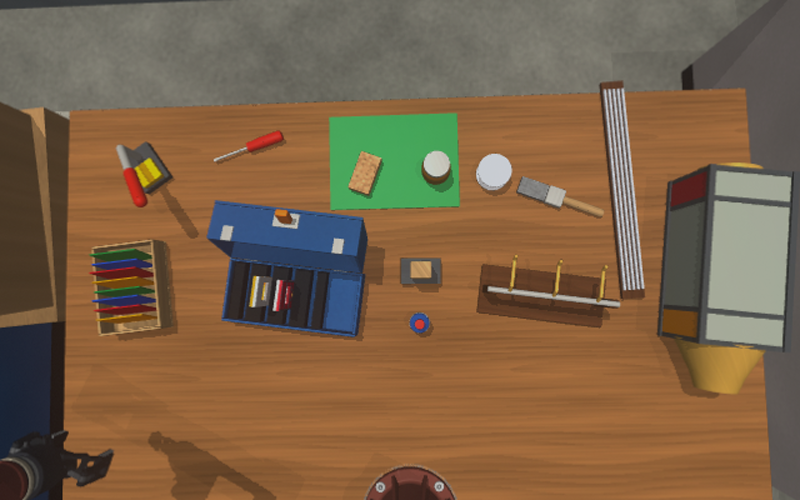

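View pics/scene0.png

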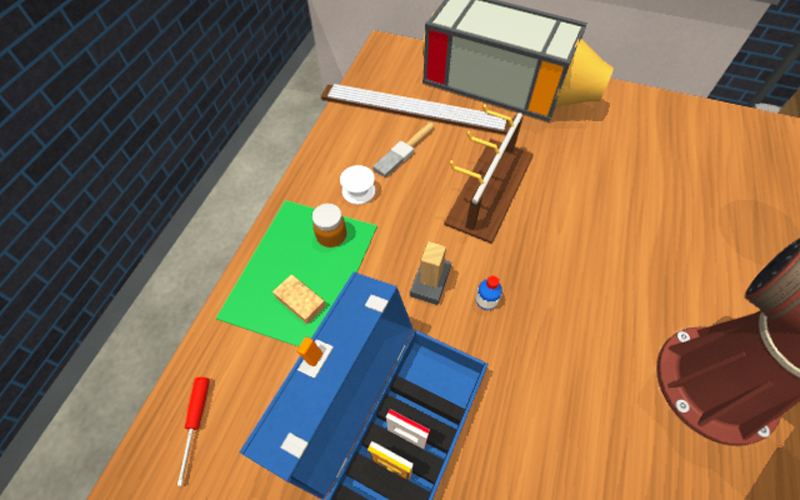

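The top and scene views show an amber panel at about (258,292) and a red one at about (283,295), side by side in the case. The packer is at (421,271), the flux bottle at (419,324), and the hooks at (513,260), (557,270) and (602,275). I'll take a closer wrist view over the case.

>>> {"api": "servo_tool", "payload": {
  "targets": [
    {"linear":[0,0,-0.04],"rot":[0,0,0],"grip":0},
    {"linear":[0,0,-0.04],"rot":[0,0,0],"grip":0},
    {"linear":[-0.026,-0.022,0],"rot":[0,0,0],"grip":0},
    {"linear":[-0.026,-0.022,0],"rot":[0,0,0],"grip":0},
    {"linear":[-0.026,-0.022,0],"rot":[0,0,0],"grip":0},
    {"linear":[-0.026,-0.022,0],"rot":[0,0,0],"grip":0},
    {"linear":[-0.026,-0.022,0],"rot":[0,0,0],"grip":0},
    {"linear":[-0.026,-0.022,0],"rot":[0,0,0],"grip":0},
    {"linear":[-0.026,-0.022,0],"rot":[0,0,0],"grip":0},
    {"linear":[-0.026,-0.022,0],"rot":[0,0,0],"grip":0},
    {"linear":[-0.026,-0.022,0],"rot":[0,0,0],"grip":0},
    {"linear":[-0.026,-0.022,0],"rot":[0,0,0],"grip":0},
    {"linear":[-0.026,-0.022,0],"rot":[0,0,0],"grip":0},
    {"linear":[-0.026,-0.022,0],"rot":[0,0,0],"grip":0},
    {"linear":[0,0,0],"rot":[0,0,0],"grip":0},
    {"linear":[0,0,0],"rot":[0,0,0],"grip":0}
  ]
}}

```text
time: 3.35
eef_pos: [0.4241, 0.2185, 0.2872]
tcp_rot: [-0.0, 0.191, 0.982, 0.0]
force: [0.4, -0.3, -0.4]
finger_gap: 0.498
```

```bash
python3 - <<'E'
from h import *
s=snapshot("wrist"); save(s,"w1",scale=1.25)
import pickle; pickle.dump(s,open("w1.pkl","wb"))
t=snapshot("top"); pickle.dump(t,open("t1.pkl","wb")); save(t,"rail1",(370,195,510,270),5.7)
print(get_obs()["eef_pos"],get_obs()["tcp_rot"],get_obs()["finger_gap"])
E
```

```text
[0.42364094 0.21943803 0.28714146] [-1.76018918e-04  1.89438121e-01  9.81892616e-01  2.40388350e-04] 0.4998358470007116
```

View pics/w1.png

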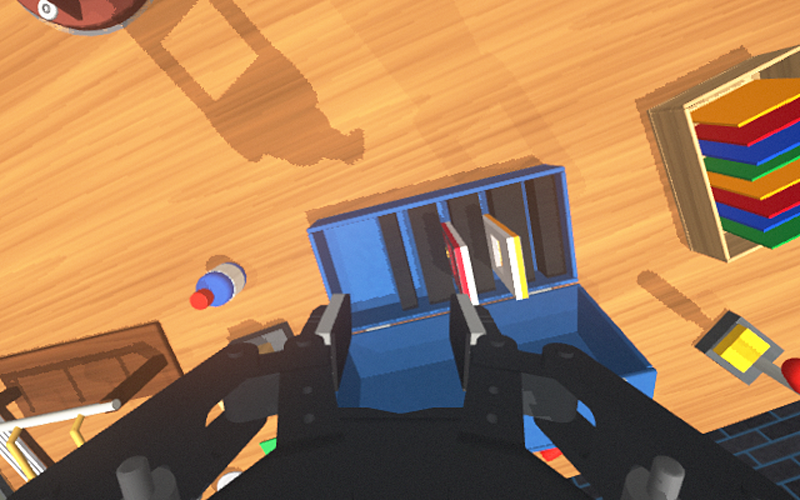

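View pics/rail1.png

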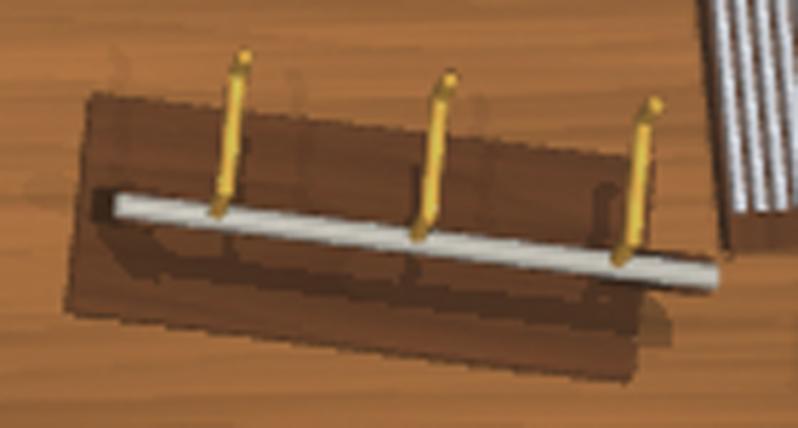

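The wrist view shows the red panel at (458,262), with red on its -y side, and the amber one at (505,257), with amber on its +y side. The rail crop shows three hooks with tips at (243,58), (448,80) and (655,104). Next I'll fit the poses.

```bash
python3 - <<'E'
from h import *
import pickle
from scipy.optimize import least_squares
np.set_printoptions(precision=4,suppress=True)
s=pickle.load(open("w1.pkl","rb"));t=pickle.load(open("t1.pkl","rb"))
def w(p,P): c,q=np.cos(p[2]),np.sin(p[2]); P=np.array(P,float); return np.c_[p[0]+c*P[:,0]-q*P[:,1],p[1]+q*P[:,0]+c*P[:,1],P[:,2]]
def fit(s,M,U,p0):
    r=least_squares(lambda p:(proj(s,w(p,M))-U).ravel(),p0,loss="soft_l1"); print(r.x,"\n",r.fun.reshape(-1,2).round(1)); return r.x
U=np.array([[310,229],[563,167],[576,285]])/1.25
c=fit(s,[[-.07,-.149,.058],[-.07,.149,.058],[.07,.149,.058]],U,[.49,.25,0])
# same corners in the first top picture (800x500 view)
fit(t,[[-.07,-.149,.058],[-.07,.149,.058]],np.array([[360,335],[222,319]])/1.25,c)
for n,u in(("red",[[445,222],[470,303]]),("amber",[[487,215],[521,298]])):
    print(n,[at_z(s,np.array(x)/1.25,.13)[:2] for x in u])
for y in(-.039,.011,.061,.111): print("slot",y,w(c,[[0,y,0]])[0])
g=lambda a:np.array(a)/5.7+np.array([370,195])
M=[[.055,.14,.012],[-.055,.14,.012],[-.055,-.14,.012],[.075,.09,.146],[.075,0,.146],[.075,-.09,.146]]
r=fit(t,M,g([[92,93],[66,312],[630,382],[243,58],[448,80],[655,104]]),[.48,-.31,0])
for y in(-.09,0,.09): print("hook mid",w(r,[[.040,y,.13],[.065,y,.13]]))
a=spot_point("lid_tab","top")
E
```

```text
[ 0.4906  0.2453 -0.1513] 
 [[-5.   0.1]
 [ 0.7  0.8]
 [ 0.5 -0.7]]
[ 0.4932  0.2408 -0.135 ] 
 [[-1.6 -0.1]
 [ 1.7  0.1]]
red [array([0.4351, 0.2577]), array([0.5211, 0.2528])]
amber [array([0.4434, 0.2961]), array([0.5351, 0.3015])]
slot -0.039 [0.4847 0.2067 0.    ]
slot 0.011 [0.4922 0.2561 0.    ]
slot 0.061 [0.4998 0.3056 0.    ]
slot 0.111 [0.5073 0.355  0.    ]
[ 0.4771 -0.3072 -0.1464] 
 [[-0.6  0.5]
 [-0.5  0.7]
 [ 0.2  1. ]
 [ 0.3 -1. ]
 [ 0.3 -0.5]
 [ 0.1 -0.4]]
hook mid [[ 0.5035 -0.4021  0.13  ]
 [ 0.5283 -0.4057  0.13  ]]
hook mid [[ 0.5167 -0.3131  0.13  ]
 [ 0.5414 -0.3167  0.13  ]]
hook mid [[ 0.5298 -0.224   0.13  ]
 [ 0.5545 -0.2277  0.13  ]]
```

```bash
python3 - <<'E'
from h import *
import pickle
s=pickle.load(open("w1.pkl","rb")); save(s,"w1crop",(240,125,470,270),3.4)
E
```

```text
(no output)
```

View pics/w1crop.png

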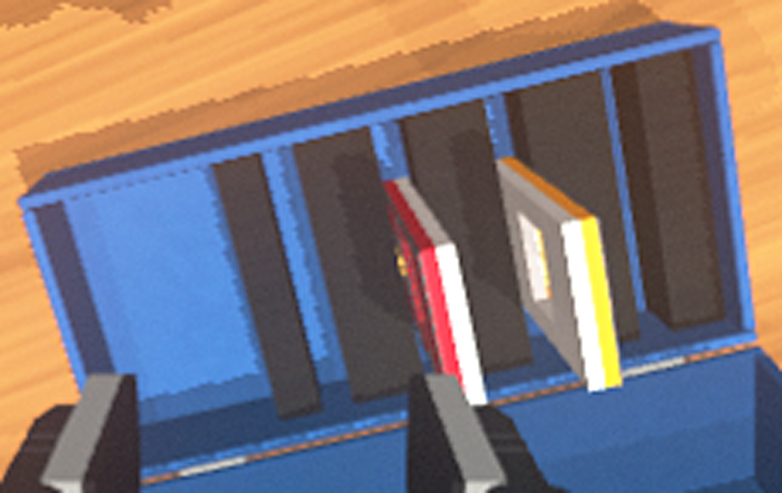

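The crop shows the panels' top faces clearly: red from (437,247) to (470,402), amber from (578,219) to (604,388).

```bash
cat >> h.py <<'E'
def plan(x,y,z,ang=None):
    """delta to TCP target in tool axes (tool down); ang = wanted world angle of tool y (mod pi)"""
    o=get_obs(); q=o["tcp_rot"]; Rm=R.from_quat([q[1],q[2],q[3],q[0]]).as_matrix()
    print("pos",np.round(o["eef_pos"],4),"lin",np.round(Rm.T@(np.array([x,y,z])-o["eef_pos"]),4))
    if ang is not None:
        a=np.arctan2(Rm[1,1],Rm[0,1]); d=(ang-a+np.pi/2)%np.pi-np.pi/2
        print("yang",round(a,4),"rotz",round(-d,4),"j6",np.round(o["joints"],3))
E
python3 - <<'E'
from h import *
import pickle
s=pickle.load(open("w1.pkl","rb"))
g=lambda a:np.array(a)/3.4+np.array([240,125])
for n,u in(("red",[[422,250],[453,243],[455,403],[485,400]]),("amber",[[561,222],[596,216],[588,392],[621,384]])):
    P=np.array([at_z(s,g(x),.13)[:2] for x in u]); print(n,P.round(4),P.mean(0)); e=P[2]+P[3]-P[0]-P[1]; print(np.hypot(*e)/2,np.arctan2(e[1],e[0]))
for u in([22,203],[718,42],[757,342]): print(at_z(s,g(u),.058))
plan(.5,.3,.1,np.pi/2-.14)
E
```

```text
red [[0.4624 0.258 ]
 [0.464  0.2689]
 [0.5215 0.2498]
 [0.5245 0.2603]] [0.49311744 0.25925012]
0.06042909444255646 -0.13937977856629433
amber [[0.471  0.3062]
 [0.4735 0.3181]
 [0.5358 0.2963]
 [0.5373 0.3084]] [0.50437155 0.3072283 ]
0.06505645307016565 -0.15123424849420375
[0.402714   0.11222438 0.058     ]
[0.44782275 0.40219048 0.058     ]
[0.58030027 0.3846443  0.058     ]
pos [0.4235 0.2197 0.2871] lin [-0.0412  0.1029  0.1871]
yang 1.1903 rotz -0.2405 j6 [ 3.310e-01 -1.650e-01  1.854e+00  1.000e-03  1.452e+00 -8.600e-01]
```

>>> {"api": "servo_tool", "payload": {
  "targets": [
    {"linear":[0,0,0],"rot":[0,0,-0.115],"grip":0},
    {"linear":[0,0,0],"rot":[0,0,-0.115],"grip":0},
    {"linear":[-0.0168,0.0246,0],"rot":[0,0,0],"grip":0},
    {"linear":[-0.0168,0.0246,0],"rot":[0,0,0],"grip":0},
    {"linear":[-0.0168,0.0246,0],"rot":[0,0,0],"grip":0},
    {"linear":[-0.0168,0.0246,0],"rot":[0,0,0],"grip":0},
    {"linear":[0,0,0.04],"rot":[0,0,0],"grip":0},
    {"linear":[0,0,0.04],"rot":[0,0,0],"grip":0},
    {"linear":[0,0,0.04],"rot":[0,0,0],"grip":0},
    {"linear":[0,0,0.04],"rot":[0,0,0],"grip":0},
    {"linear":[0,0,0.015],"rot":[0,0,0],"grip":0},
    {"linear":[0,0,0.015],"rot":[0,0,0],"grip":0},
    {"linear":[0,0,0],"rot":[0,0,0],"grip":0}
  ]
}}

```text
time: 4.8
eef_pos: [0.5043, 0.3061, 0.0959]
tcp_rot: [-0.001, 0.075, 0.997, -0.001]
force: [-0.2, 0.3, 0.6]
finger_gap: 0.498
```

>>> {"api": "servo_tool", "payload": {
  "targets": [
    {"linear":[0,0,0],"rot":[0,0,0],"grip":1},
    {"linear":[0,0,0],"rot":[0,0,0],"grip":1},
    {"linear":[0,0,0],"rot":[0,0,0],"grip":1},
    {"linear":[0,0,0],"rot":[0,0,0],"grip":1},
    {"linear":[0,0,0],"rot":[0,0,0],"grip":1},
    {"linear":[0,0,0],"rot":[0,0,0],"grip":1}
  ]
}}

```text
time: 5.4
eef_pos: [0.5075, 0.3068, 0.0999]
tcp_rot: [0.002, 0.076, 0.997, 0.001]
force: [0.9, 0.1, 4.4]
finger_gap: 0.112
```

>>> {"api": "servo_tool", "payload": {
  "targets": [
    {"linear":[0,0,-0.01],"rot":[0,0,0],"grip":1},
    {"linear":[0,0,-0.02],"rot":[0,0,0],"grip":1},
    {"linear":[0,0,-0.03],"rot":[0,0,0],"grip":1},
    {"linear":[0,0,-0.04],"rot":[0,0,0],"grip":1},
    {"linear":[0,0,-0.04],"rot":[0,0,0],"grip":1},
    {"linear":[0,0,-0.04],"rot":[0,0,0],"grip":1},
    {"linear":[0,0,-0.03],"rot":[0,0,0],"grip":1},
    {"linear":[0,0,0],"rot":[0,0,0],"grip":1},
    {"linear":[0,0,0],"rot":[0,0,0],"grip":1}
  ]
}}

```text
time: 6.3
eef_pos: [0.5051, 0.3057, 0.3072]
tcp_rot: [0.0, 0.076, 0.997, 0.0]
force: [0.4, -0.9, -2.4]
finger_gap: 0.112
```

```bash
python3 - <<'E'
from h import *
import pickle
o=get_obs();print(o["eef_pos"],o["tcp_rot"],o["force"],o["finger_gap"])
s=snapshot("wrist"); save(s,"w2"); t=snapshot("scene"); save(t,"s2",(200,150,560,400),2)
E
```

```text
[0.5050567  0.3056991  0.30716012] [5.80288989e-05 7.58620132e-02 9.97118324e-01 3.71388371e-06] [ 0.40535381 -0.86951559 -2.39011699] 0.11154393881573389
```

View pics/w2.png

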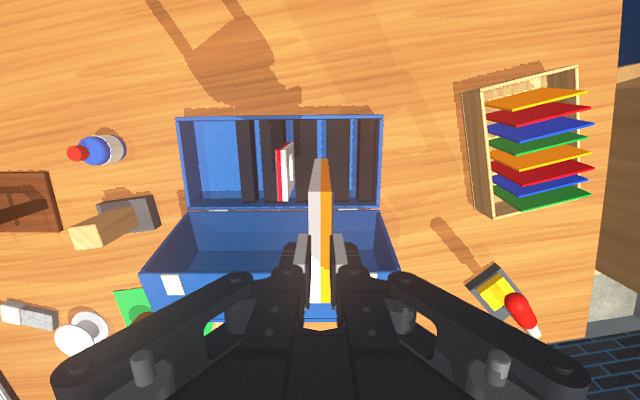

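The wrist view shows the amber panel upright and square between the pads at (320,230). I'll turn it and carry it out in front of hook 0.

>>> {"api": "servo_tool", "payload": {
  "targets": [
    {"linear":[0,0,0],"rot":[0,0,0.1424],"grip":1},
    {"linear":[0,0,0],"rot":[0,0,0.1424],"grip":1},
    {"linear":[0,0,0],"rot":[0,0,0.1424],"grip":1},
    {"linear":[0,0,0],"rot":[0,0,0.1424],"grip":1},
    {"linear":[0,0,0],"rot":[0,0,0.1424],"grip":1},
    {"linear":[0,0,0],"rot":[0,0,0.1424],"grip":1},
    {"linear":[0,0,0],"rot":[0,0,0.1424],"grip":1},
    {"linear":[0,0,0],"rot":[0,0,0.1424],"grip":1},
    {"linear":[0,0,0],"rot":[0,0,0.1424],"grip":1},
    {"linear":[0,0,0],"rot":[0,0,0.1424],"grip":1},
    {"linear":[0,0,0],"rot":[0,0,0.1424],"grip":1}
  ]
}}

```text
time: 7.5
eef_pos: [0.5038, 0.3052, 0.3035]
tcp_rot: [-0.001, 0.759, 0.651, -0.003]
force: [0.1, -0.3, -1.5]
finger_gap: 0.113
```

>>> {"api": "servo_tool", "payload": {
  "targets": [
    {"linear":[-0.0389,0.0101,0],"rot":[0,0,0],"grip":1},
    {"linear":[-0.0389,0.0101,0],"rot":[0,0,0],"grip":1},
    {"linear":[-0.0389,0.0101,0],"rot":[0,0,0],"grip":1},
    {"linear":[-0.0389,0.0101,0],"rot":[0,0,0],"grip":1},
    {"linear":[-0.0389,0.0101,0],"rot":[0,0,0],"grip":1},
    {"linear":[-0.0389,0.0101,0],"rot":[0,0,0],"grip":1},
    {"linear":[-0.0389,0.0101,0],"rot":[0,0,0],"grip":1},
    {"linear":[-0.0389,0.0101,0],"rot":[0,0,0],"grip":1},
    {"linear":[-0.0389,0.0101,0],"rot":[0,0,0],"grip":1},
    {"linear":[-0.0389,0.0101,0],"rot":[0,0,0],"grip":1},
    {"linear":[-0.0389,0.0101,0],"rot":[0,0,0],"grip":1},
    {"linear":[-0.0389,0.0101,0],"rot":[0,0,0],"grip":1},
    {"linear":[-0.0389,0.0101,0],"rot":[0,0,0],"grip":1},
    {"linear":[-0.0389,0.0101,0],"rot":[0,0,0],"grip":1},
    {"linear":[-0.0389,0.0101,0],"rot":[0,0,0],"grip":1},
    {"linear":[-0.0389,0.0101,0],"rot":[0,0,0],"grip":1},
    {"linear":[-0.0389,0.0101,0],"rot":[0,0,0],"grip":1},
    {"linear":[-0.0389,0.0101,0],"rot":[0,0,0],"grip":1},
    {"linear":[0,0,0.03],"rot":[0,0,0],"grip":1},
    {"linear":[0,0,0.03],"rot":[0,0,0],"grip":1}
  ]
}}

```text
time: 9.5
eef_pos: [0.5814, -0.4148, 0.2439]
tcp_rot: [-0.001, 0.758, 0.652, -0.0]
force: [0.6, 0.8, -2.4]
finger_gap: 0.113
```

>>> {"api": "servo_tool", "payload": {
  "targets": [
    {"linear":[0,0,0.03],"rot":[0,0,0],"grip":1},
    {"linear":[0,0,0.03],"rot":[0,0,0],"grip":1},
    {"linear":[0,0,0],"rot":[0,0,0],"grip":1},
    {"linear":[0,0,0],"rot":[0,0,0],"grip":1}
  ]
}}

```text
time: 9.9
eef_pos: [0.5809, -0.4122, 0.184]
tcp_rot: [-0.003, 0.757, 0.653, -0.0]
force: [0.2, 0.1, -0.8]
finger_gap: 0.109
```

```bash
python3 - <<'E'
from h import *
import pickle
o=get_obs();print(o["eef_pos"],o["tcp_rot"],o["force"],o["finger_gap"],o["joints"])
t=snapshot("scene"); save(t,"s3",(260,20,480,180),3.5); pickle.dump(t,open("s3.pkl","wb"))
E
```

```text
[ 0.58089832 -0.41218753  0.18401539] [-2.91354429e-03  7.57248678e-01  6.53120026e-01 -4.27324983e-04] [ 0.16482724  0.08098296 -0.83273622] 0.10945434049431596 [-7.15548670e-01  4.19950383e-01  1.39938019e+00 -1.26410517e-05
  1.32815151e+00 -5.68151419e-01]
```

View pics/s3.png

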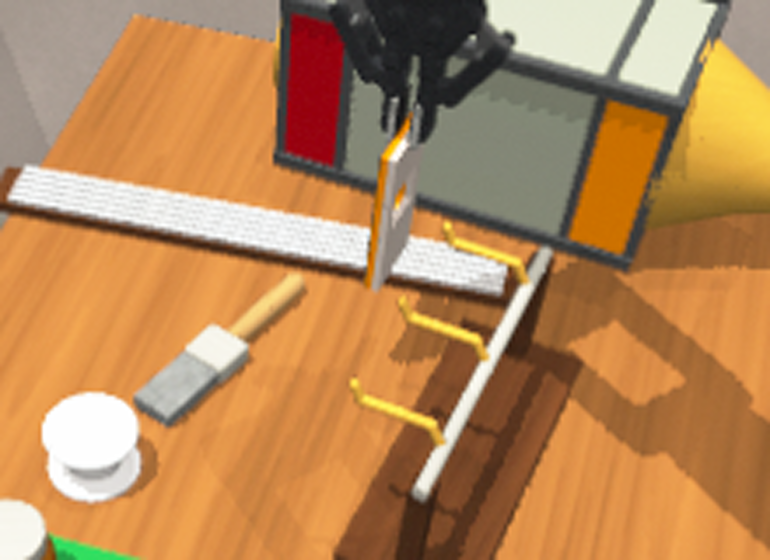

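The scene crop shows the amber panel upright with amber facing outward, its lower near edge at (373,287) and upper near edge at about (386,158), in front of hook 0 whose tip is at (447,228). Next I'll check its height.

```bash
python3 - <<'E'
from h import *
import pickle
s=pickle.load(open("s3.pkl","rb")); g=lambda a:np.array(a)/3.5+np.array([260,20])
P=get_obs()["eef_pos"]
for z in(.08,.09,.10,.204,.214,.224): print(z,[((proj(s,[[P[0]+.0047+d*.9894,P[1]+.0317-d*.1455,z]])[0]-[260,20])*3.5).round(0) for d in(-.006,.006)])
# hook fit check
import numpy as np
for y in(-.09,0,.09):
    print([((proj(s,[[.4771+.9893*x+.1459*y,-.3072-.1459*x+.9893*y,z]])[0]-[260,20])*3.5).round(0) for x,z in((.016,.13),(.065,.13),(.075,.146))])
E
```

```text
0.08 [array([376., 296.]), array([362., 291.])]
0.09 [array([378., 287.]), array([364., 282.])]
0.1 [array([379., 277.]), array([365., 272.])]
0.204 [array([394., 169.]), array([379., 164.])]
0.214 [array([395., 157.]), array([380., 152.])]
0.224 [array([397., 145.]), array([381., 141.])]
[array([517., 261.]), array([457., 241.]), array([448., 221.])]
[array([476., 338.]), array([413., 316.]), array([404., 296.])]
[array([430., 422.]), array([366., 398.]), array([355., 378.])]
```

>>> {"api": "servo_tool", "payload": {
  "targets": [
    {"linear":[0,0,0.0215],"rot":[0,0,0],"grip":1},
    {"linear":[0,0,0],"rot":[0,0,0],"grip":1},
    {"linear":[0,-0.013,0],"rot":[0,0,0],"grip":1},
    {"linear":[0,-0.013,0],"rot":[0,0,0],"grip":1},
    {"linear":[0,-0.01,0],"rot":[0,0,0],"grip":1},
    {"linear":[0,-0.01,0],"rot":[0,0,0],"grip":1},
    {"linear":[0,-0.01,0],"rot":[0,0,0],"grip":1},
    {"linear":[0,-0.01,0],"rot":[0,0,0],"grip":1},
    {"linear":[0,-0.01,0],"rot":[0,0,0],"grip":1},
    {"linear":[0,0,0],"rot":[0,0,0],"grip":1},
    {"linear":[0,0,0],"rot":[0,0,0],"grip":1}
  ]
}}

```text
time: 11.05
eef_pos: [0.5068, -0.4024, 0.1659]
tcp_rot: [0.0, 0.757, 0.653, -0.0]
force: [0.6, 0.6, -1.5]
finger_gap: 0.112
```

```bash
python3 - <<'E'
from h import *
import pickle
o=get_obs();print(o["eef_pos"],o["tcp_rot"],o["force"],o["finger_gap"])
t=snapshot("scene"); save(t,"s4",(340,30,460,130),6); pickle.dump(t,open("s4.pkl","wb"))
E
```

```text
[ 0.50676773 -0.40235659  0.16589704] [ 6.63085938e-06  7.57397358e-01  6.52954238e-01 -7.82104285e-05] [ 0.56941687  0.56063577 -1.475751  ] 0.11204081065847071
```

View pics/s4.png

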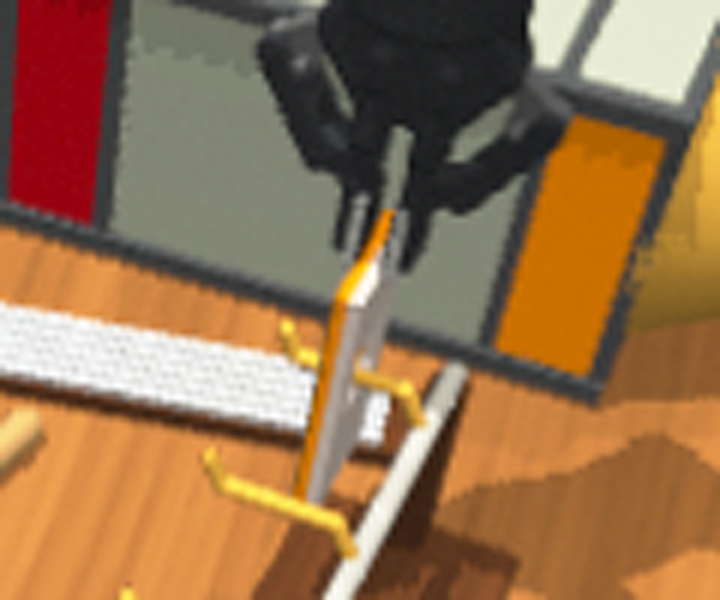

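The hook passes through the window at (370,378). I'll lower the panel now.

>>> {"api": "servo_tool", "payload": {
  "targets": [
    {"linear":[0,0,0.006],"rot":[0,0,0],"grip":1},
    {"linear":[0,0,0.005],"rot":[0,0,0],"grip":1},
    {"linear":[0,0,0.004],"rot":[0,0,0],"grip":1},
    {"linear":[0,0,0],"rot":[0,0,0],"grip":1},
    {"linear":[0,0,0],"rot":[0,0,0],"grip":1}
  ]
}}

```text
time: 11.6
eef_pos: [0.5071, -0.4021, 0.1501]
tcp_rot: [-0.0, 0.757, 0.653, -0.0]
force: [0.0, 0.4, -2.1]
finger_gap: 0.11
```

>>> {"api": "servo_tool", "payload": {
  "targets": [
    {"linear":[0,0,0.002],"rot":[0,0,0],"grip":1},
    {"linear":[0,0,0],"rot":[0,0,0],"grip":1},
    {"linear":[0,0,0],"rot":[0,0,0],"grip":1}
  ]
}}

```text
time: 11.9
eef_pos: [0.5072, -0.4023, 0.1487]
tcp_rot: [0.0, 0.757, 0.653, -0.0]
force: [-0.4, -0.6, -1.6]
finger_gap: 0.109
```

>>> {"api": "servo_tool", "payload": {
  "targets": [
    {"linear":[0,0,0.002],"rot":[0,0,0],"grip":1},
    {"linear":[0,0,0],"rot":[0,0,0],"grip":1},
    {"linear":[0,0,0],"rot":[0,0,0],"grip":1}
  ]
}}

```text
time: 12.2
eef_pos: [0.5071, -0.4022, 0.1465]
tcp_rot: [-0.0, 0.757, 0.653, -0.0]
force: [0.4, 0.5, -2.0]
finger_gap: 0.112
```

>>> {"api": "servo_tool", "payload": {
  "targets": [
    {"linear":[0,0,0.002],"rot":[0,0,0],"grip":1},
    {"linear":[0,0,0],"rot":[0,0,0],"grip":1},
    {"linear":[0,0,0],"rot":[0,0,0],"grip":1}
  ]
}}

```text
time: 12.5
eef_pos: [0.5071, -0.4022, 0.1445]
tcp_rot: [-0.0, 0.757, 0.653, 0.0]
force: [0.4, -0.0, -2.0]
finger_gap: 0.111
```

>>> {"api": "servo_tool", "payload": {
  "targets": [
    {"linear":[0,0,0.002],"rot":[0,0,0],"grip":1},
    {"linear":[0,0,0],"rot":[0,0,0],"grip":1},
    {"linear":[0,0,0],"rot":[0,0,0],"grip":1}
  ]
}}

```text
time: 12.8
eef_pos: [0.5071, -0.4022, 0.1424]
tcp_rot: [-0.0, 0.757, 0.653, -0.0]
force: [-0.3, -1.0, -2.3]
finger_gap: 0.113
```

>>> {"api": "servo_tool", "payload": {
  "targets": [
    {"linear":[0,0,0.0015],"rot":[0,0,0],"grip":1},
    {"linear":[0,0,0],"rot":[0,0,0],"grip":1},
    {"linear":[0,0,0],"rot":[0,0,0],"grip":1}
  ]
}}

```text
time: 13.1
eef_pos: [0.5074, -0.4025, 0.1418]
tcp_rot: [0.0, 0.757, 0.653, 0.0]
force: [-0.2, -0.8, 0.2]
finger_gap: 0.111
```

>>> {"api": "servo_tool", "payload": {
  "targets": [
    {"linear":[0,0,0],"rot":[0,0,0],"grip":0.5},
    {"linear":[0,0,0],"rot":[0,0,0],"grip":0.4},
    {"linear":[0,0,0],"rot":[0,0,0],"grip":0.4},
    {"linear":[0,0,0],"rot":[0,0,0],"grip":0.4},
    {"linear":[0,0,-0.01],"rot":[0,0,0],"grip":0.4},
    {"linear":[0,0,-0.02],"rot":[0,0,0],"grip":0.4},
    {"linear":[0,0,-0.04],"rot":[0,0,0],"grip":0.2},
    {"linear":[0,0,-0.04],"rot":[0,0,0],"grip":0},
    {"linear":[0,0,-0.04],"rot":[0,0,0],"grip":0},
    {"linear":[0,0,-0.04],"rot":[0,0,0],"grip":0}
  ]
}}

```text
time: 14.1
eef_pos: [0.5071, -0.4022, 0.3338]
tcp_rot: [0.001, 0.757, 0.653, 0.0]
force: [1.0, 0.8, -0.2]
finger_gap: 0.503
```

>>> {"api": "servo_tool", "payload": {
  "targets": [
    {"linear":[0.0383,-0.0065,0],"rot":[0,0,0],"grip":0},
    {"linear":[0.0383,-0.0065,0],"rot":[0,0,0],"grip":0},
    {"linear":[0.0383,-0.0065,0],"rot":[0,0,0],"grip":0},
    {"linear":[0.0383,-0.0065,0],"rot":[0,0,0],"grip":0},
    {"linear":[0.0383,-0.0065,0],"rot":[0,0,0],"grip":0},
    {"linear":[0.0383,-0.0065,0],"rot":[0,0,0],"grip":0},
    {"linear":[0.0383,-0.0065,0],"rot":[0,0,0],"grip":0},
    {"linear":[0.0383,-0.0065,0],"rot":[0,0,0],"grip":0},
    {"linear":[0.0383,-0.0065,0],"rot":[0,0,0],"grip":0},
    {"linear":[0.0383,-0.0065,0],"rot":[0,0,0],"grip":0},
    {"linear":[0.0383,-0.0065,0],"rot":[0,0,0],"grip":0},
    {"linear":[0.0383,-0.0065,0],"rot":[0,0,0],"grip":0},
    {"linear":[0.0383,-0.0065,0],"rot":[0,0,0],"grip":0},
    {"linear":[0.0383,-0.0065,0],"rot":[0,0,0],"grip":0},
    {"linear":[0.0383,-0.0065,0],"rot":[0,0,0],"grip":0},
    {"linear":[0.0383,-0.0065,0],"rot":[0,0,0],"grip":0},
    {"linear":[0.0383,-0.0065,0],"rot":[0,0,0],"grip":0}
  ]
}}

```text
time: 15.8
eef_pos: [0.4933, 0.2597, 0.3323]
tcp_rot: [0.0, 0.757, 0.653, 0.001]
force: [0.5, -1.3, 0.0]
finger_gap: 0.502
```

>>> {"api": "servo_tool", "payload": {
  "targets": [
    {"linear":[0,0,0],"rot":[0,0,0.1431],"grip":0},
    {"linear":[0,0,0],"rot":[0,0,0.1431],"grip":0},
    {"linear":[0,0,0],"rot":[0,0,0.1431],"grip":0},
    {"linear":[0,0,0],"rot":[0,0,0.1431],"grip":0},
    {"linear":[0,0,0],"rot":[0,0,0.1431],"grip":0},
    {"linear":[0,0,0],"rot":[0,0,0.1431],"grip":0},
    {"linear":[0,0,0],"rot":[0,0,0.1431],"grip":0},
    {"linear":[0,0,0],"rot":[0,0,0.1431],"grip":0},
    {"linear":[0,0,0],"rot":[0,0,0.1431],"grip":0},
    {"linear":[0,0,0],"rot":[0,0,0.1431],"grip":0},
    {"linear":[0,0,0],"rot":[0,0,0.1431],"grip":0},
    {"linear":[0,0,0],"rot":[0,0,0],"grip":0},
    {"linear":[0,0,0],"rot":[0,0,0],"grip":0}
  ]
}}

```text
time: 17.1
eef_pos: [0.4935, 0.258, 0.3318]
tcp_rot: [-0.0, 0.997, -0.074, 0.0]
force: [0.2, 0.3, -0.3]
finger_gap: 0.5
```

```bash
python3 - <<'E'
from h import *
import pickle
plan(.493,.2585,.096,-1.72)
s=snapshot("scene"); save(s,"s5",(220,30,560,285),2.3); pickle.dump(s,open("s5.pkl","wb"))
t=snapshot("top"); save(t,"t5",scale=1.25); pickle.dump(t,open("t5.pkl","wb"))
E
```

```text
pos [0.4935 0.258  0.3318] lin [-0.0008 -0.0003  0.2358]
yang -1.7185 rotz 0.0015 j6 [ 0.356 -0.004  1.623  0.     1.521  2.074]
```

View pics/s5.png

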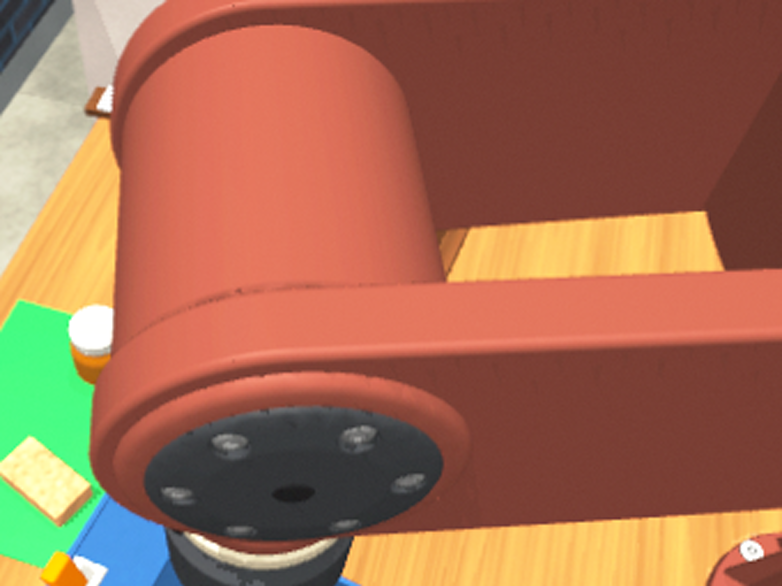

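The arm hides the view, and nothing in it says otherwise, so I'll go on to the red panel.

>>> {"api": "servo_tool", "payload": {
  "targets": [
    {"linear":[0,0,0.04],"rot":[0,0,0],"grip":0},
    {"linear":[0,0,0.04],"rot":[0,0,0],"grip":0},
    {"linear":[0,0,0.04],"rot":[0,0,0],"grip":0},
    {"linear":[0,0,0.035],"rot":[0,0,0],"grip":0},
    {"linear":[0,0,0.02],"rot":[0,0,0],"grip":0},
    {"linear":[0,0,0.02],"rot":[0,0,0],"grip":0},
    {"linear":[0,0,0.02],"rot":[0,0,0],"grip":0},
    {"linear":[0,0,0.02],"rot":[0,0,0],"grip":0},
    {"linear":[0,0,0],"rot":[0,0,0],"grip":0},
    {"linear":[0,0,0],"rot":[0,0,0],"grip":0}
  ]
}}

```text
time: 18.2
eef_pos: [0.4933, 0.2579, 0.0961]
tcp_rot: [0.0, 0.997, -0.075, -0.0]
force: [0.4, 1.3, -0.2]
finger_gap: 0.499
```

>>> {"api": "servo_tool", "payload": {
  "targets": [
    {"linear":[0,0,0],"rot":[0,0,0],"grip":1},
    {"linear":[0,0,0],"rot":[0,0,0],"grip":1},
    {"linear":[0,0,0],"rot":[0,0,0],"grip":1},
    {"linear":[0,0,0],"rot":[0,0,0],"grip":1},
    {"linear":[0,0,0],"rot":[0,0,0],"grip":1},
    {"linear":[0,0,0],"rot":[0,0,0],"grip":1}
  ]
}}

```text
time: 18.8
eef_pos: [0.495, 0.2586, 0.0979]
tcp_rot: [-0.001, 0.997, -0.075, 0.002]
force: [-0.1, 1.0, 5.6]
finger_gap: 0.116
```

>>> {"api": "servo_tool", "payload": {
  "targets": [
    {"linear":[0,0,-0.01],"rot":[0,0,0],"grip":1},
    {"linear":[0,0,-0.02],"rot":[0,0,0],"grip":1},
    {"linear":[0,0,-0.03],"rot":[0,0,0],"grip":1},
    {"linear":[0,0,-0.04],"rot":[0,0,0],"grip":1},
    {"linear":[0,0,-0.04],"rot":[0,0,0],"grip":1},
    {"linear":[0,0,-0.04],"rot":[0,0,0],"grip":1},
    {"linear":[0,0,-0.03],"rot":[0,0,0],"grip":1},
    {"linear":[0,0,0],"rot":[0,0,0],"grip":1},
    {"linear":[0,0,0],"rot":[0,0,0],"grip":1}
  ]
}}

```text
time: 19.7
eef_pos: [0.4931, 0.2579, 0.3059]
tcp_rot: [0.0, 0.997, -0.075, -0.0]
force: [0.2, -0.3, -1.6]
finger_gap: 0.108
```

>>> {"api": "servo_tool", "payload": {
  "targets": [
    {"linear":[0,0,0],"rot":[0,0,-0.1431],"grip":1},
    {"linear":[0,0,0],"rot":[0,0,-0.1431],"grip":1},
    {"linear":[0,0,0],"rot":[0,0,-0.1431],"grip":1},
    {"linear":[0,0,0],"rot":[0,0,-0.1431],"grip":1},
    {"linear":[0,0,0],"rot":[0,0,-0.1431],"grip":1},
    {"linear":[0,0,0],"rot":[0,0,-0.1431],"grip":1},
    {"linear":[0,0,0],"rot":[0,0,-0.1431],"grip":1},
    {"linear":[0,0,0],"rot":[0,0,-0.1431],"grip":1},
    {"linear":[0,0,0],"rot":[0,0,-0.1431],"grip":1},
    {"linear":[0,0,0],"rot":[0,0,-0.1431],"grip":1},
    {"linear":[0,0,0],"rot":[0,0,-0.1431],"grip":1}
  ]
}}

```text
time: 20.8
eef_pos: [0.4915, 0.2573, 0.302]
tcp_rot: [-0.001, 0.755, 0.655, -0.003]
force: [0.4, 0.2, -1.8]
finger_gap: 0.117
```

>>> {"api": "servo_tool", "payload": {
  "targets": [
    {"linear":[-0.0363,0.0143,0],"rot":[0,0,0],"grip":1},
    {"linear":[-0.0363,0.0143,0],"rot":[0,0,0],"grip":1},
    {"linear":[-0.0363,0.0143,0],"rot":[0,0,0],"grip":1},
    {"linear":[-0.0363,0.0143,0],"rot":[0,0,0],"grip":1},
    {"linear":[-0.0363,0.0143,0],"rot":[0,0,0],"grip":1},
    {"linear":[-0.0363,0.0143,0],"rot":[0,0,0],"grip":1},
    {"linear":[-0.0363,0.0143,0],"rot":[0,0,0],"grip":1},
    {"linear":[-0.0363,0.0143,0],"rot":[0,0,0],"grip":1},
    {"linear":[-0.0363,0.0143,0],"rot":[0,0,0],"grip":1},
    {"linear":[-0.0363,0.0143,0],"rot":[0,0,0],"grip":1},
    {"linear":[-0.0363,0.0143,0],"rot":[0,0,0],"grip":1},
    {"linear":[-0.0363,0.0143,0],"rot":[0,0,0],"grip":1},
    {"linear":[-0.0363,0.0143,0],"rot":[0,0,0],"grip":1},
    {"linear":[0,0,0.04],"rot":[0,0,0],"grip":1},
    {"linear":[0,0,0.04],"rot":[0,0,0],"grip":1},
    {"linear":[0,0,0.04],"rot":[0,0,0],"grip":1},
    {"linear":[0,0,0.0245],"rot":[0,0,0],"grip":1},
    {"linear":[0,0,0],"rot":[0,0,0],"grip":1},
    {"linear":[0,0,0],"rot":[0,0,0],"grip":1},
    {"linear":[0,0,0],"rot":[0,0,0],"grip":1}
  ]
}}

```text
time: 22.8
eef_pos: [0.609, -0.2365, 0.1631]
tcp_rot: [0.001, 0.757, 0.653, 0.0]
force: [0.2, -0.5, -1.2]
finger_gap: 0.117
```

```bash
python3 - <<'E'
from h import *
import pickle
plan(.4771+.9893*.042+.1459*.09,-.3072-.1459*.042+.9893*.09,.1615,-.146)
s=snapshot("scene"); save(s,"s6",(280,40,440,160),5); pickle.dump(s,open("s6.pkl","wb"))
E
```

```text
pos [ 0.609  -0.2365  0.1631] lin [ 0.0007 -0.0781  0.0014]
yang -0.1473 rotz -0.0013 j6 [-0.478  0.312  1.582  0.     1.245 -0.33 ]
```

View pics/s6.png

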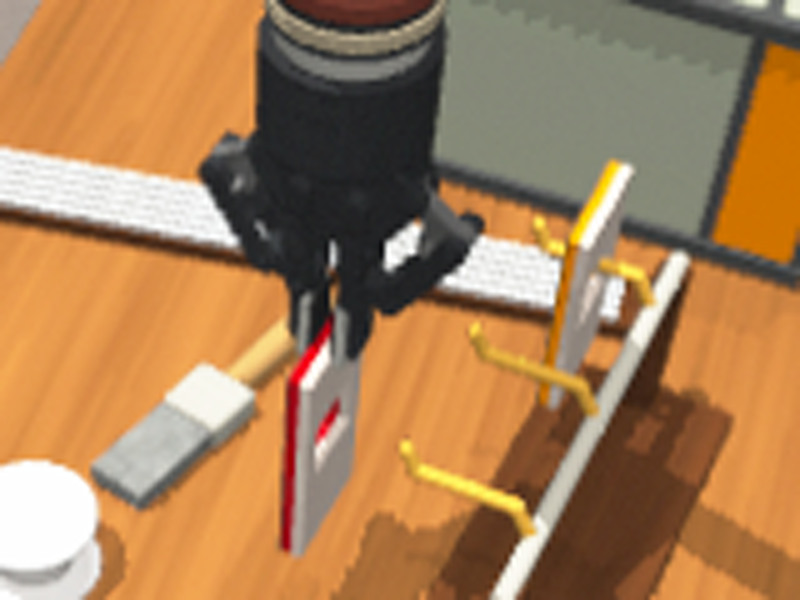

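The amber panel hangs on hook 0 at (590,290), and the red one is upright and facing outward. I'll put it on hook 2.

>>> {"api": "servo_tool", "payload": {
  "targets": [
    {"linear":[0,-0.013,0.001],"rot":[0,0,0],"grip":1},
    {"linear":[0,-0.013,0],"rot":[0,0,0],"grip":1},
    {"linear":[0,-0.01,0],"rot":[0,0,0],"grip":1},
    {"linear":[0,-0.01,0],"rot":[0,0,0],"grip":1},
    {"linear":[0,-0.01,0],"rot":[0,0,0],"grip":1},
    {"linear":[0,-0.01,0],"rot":[0,0,0],"grip":1},
    {"linear":[0,-0.01,0],"rot":[0,0,0],"grip":1},
    {"linear":[0,0,0],"rot":[0,0,0],"grip":1},
    {"linear":[0,0,0],"rot":[0,0,0],"grip":1},
    {"linear":[0,0,0],"rot":[0,0,0],"grip":1}
  ]
}}

```text
time: 23.85
eef_pos: [0.5333, -0.2251, 0.1608]
tcp_rot: [0.0, 0.757, 0.653, 0.0]
force: [-0.2, 0.1, -1.4]
finger_gap: 0.115
```

>>> {"api": "servo_tool", "payload": {
  "targets": [
    {"linear":[0,0,0.006],"rot":[0,0,0],"grip":1},
    {"linear":[0,0,0.006],"rot":[0,0,0],"grip":1},
    {"linear":[0,0,0.005],"rot":[0,0,0],"grip":1},
    {"linear":[0,0,0],"rot":[0,0,0],"grip":1},
    {"linear":[0,0,0],"rot":[0,0,0],"grip":1}
  ]
}}

```text
time: 24.35
eef_pos: [0.5326, -0.2247, 0.1431]
tcp_rot: [-0.0, 0.757, 0.653, -0.0]
force: [-0.2, 0.6, -2.3]
finger_gap: 0.116
```

>>> {"api": "servo_tool", "payload": {
  "targets": [
    {"linear":[0,0,0.0015],"rot":[0,0,0],"grip":1},
    {"linear":[0,0,0],"rot":[0,0,0],"grip":1},
    {"linear":[0,0,0],"rot":[0,0,0],"grip":1}
  ]
}}

```text
time: 24.65
eef_pos: [0.533, -0.225, 0.1423]
tcp_rot: [0.0, 0.757, 0.653, 0.0]
force: [0.1, -0.0, -1.5]
finger_gap: 0.116
```

>>> {"api": "servo_tool", "payload": {
  "targets": [
    {"linear":[0,0,0.0015],"rot":[0,0,0],"grip":1},
    {"linear":[0,0,0],"rot":[0,0,0],"grip":1},
    {"linear":[0,0,0],"rot":[0,0,0],"grip":1}
  ]
}}

```text
time: 24.95
eef_pos: [0.5328, -0.2249, 0.1405]
tcp_rot: [-0.0, 0.757, 0.653, -0.0]
force: [-0.3, 0.1, -2.6]
finger_gap: 0.113
```

>>> {"api": "servo_tool", "payload": {
  "targets": [
    {"linear":[0,0,0.0015],"rot":[0,0,0],"grip":1},
    {"linear":[0,0,0],"rot":[0,0,0],"grip":1},
    {"linear":[0,0,0],"rot":[0,0,0],"grip":1}
  ]
}}

```text
time: 25.25
eef_pos: [0.5332, -0.2251, 0.1398]
tcp_rot: [0.0, 0.757, 0.653, 0.0]
force: [-0.9, 0.4, 1.4]
finger_gap: 0.116
```

>>> {"api": "servo_tool", "payload": {
  "targets": [
    {"linear":[0,0,0.001],"rot":[0,0,0],"grip":1},
    {"linear":[0,0,0],"rot":[0,0,0],"grip":1},
    {"linear":[0,0,0],"rot":[0,0,0],"grip":1}
  ]
}}

```text
time: 25.55
eef_pos: [0.5334, -0.2252, 0.1397]
tcp_rot: [0.001, 0.757, 0.653, 0.0]
force: [-3.1, 1.5, 6.4]
finger_gap: 0.115
```

>>> {"api": "servo_tool", "payload": {
  "targets": [
    {"linear":[0,0,-0.001],"rot":[0,0,0],"grip":0.6},
    {"linear":[0,0,0],"rot":[0,0,0],"grip":0.4},
    {"linear":[0,0,0],"rot":[0,0,0],"grip":0.4},
    {"linear":[0,0,0],"rot":[0,0,0],"grip":0.4},
    {"linear":[0,0,-0.01],"rot":[0,0,0],"grip":0.4},
    {"linear":[0,0,-0.02],"rot":[0,0,0],"grip":0.4},
    {"linear":[0,0,-0.04],"rot":[0,0,0],"grip":0.2},
    {"linear":[0,0,-0.04],"rot":[0,0,0],"grip":-0.5},
    {"linear":[0,0,-0.04],"rot":[0,0,0],"grip":-1},
    {"linear":[0,0,-0.04],"rot":[0,0,0],"grip":-1},
    {"linear":[0.03,-0.025,0],"rot":[0,0,0],"grip":-1},
    {"linear":[0.03,-0.025,0],"rot":[0,0,0],"grip":-1},
    {"linear":[0.03,-0.025,0],"rot":[0,0,0],"grip":-1},
    {"linear":[0.03,-0.025,0],"rot":[0,0,0],"grip":-1},
    {"linear":[0.03,0,0],"rot":[0,0,0],"grip":-1},
    {"linear":[0,0,0],"rot":[0,0,0],"grip":-1},
    {"linear":[0,0,0],"rot":[0,0,0],"grip":-1}
  ]
}}

```text
time: 27.25
eef_pos: [0.4561, -0.0616, 0.3299]
tcp_rot: [0.001, 0.757, 0.654, 0.0]
force: [0.7, -0.6, -0.2]
finger_gap: 0.999
```

```bash
python3 - <<'E'
from h import *
import pickle
o=get_obs();print(o["eef_pos"],o["force"],o["finger_gap"])
s=snapshot("wrist"); pickle.dump(s,open("w7.pkl","wb")); 
t=snapshot("top"); pickle.dump(t,open("t7.pkl","wb"))
im=np.vstack([s["pixels"],t["pixels"]])[:,:,::-1]
cv2.imwrite("pics/m7.png",cv2.resize(im,(480,600)))
cv2.imwrite("pics/m7.png",np.hstack([cv2.resize(s["pixels"][:,:,::-1],(480,300))[:, :],]) ) if 0 else None
for c in("wrist","top"): print(c,find_in("packer",c)[:2])
E
```

```text
[ 0.45608751 -0.06162414  0.32992722] [ 0.67674172 -0.64532635 -0.16962921] 0.9993852384124057
wrist [{'rect': [349.9, 106.4, 397.8, 168.6], 'conf': 0.71}]
top [{'rect': [322.5, 206.2, 354.1, 227.8], 'conf': 0.94}]
```

View pics/m7.png

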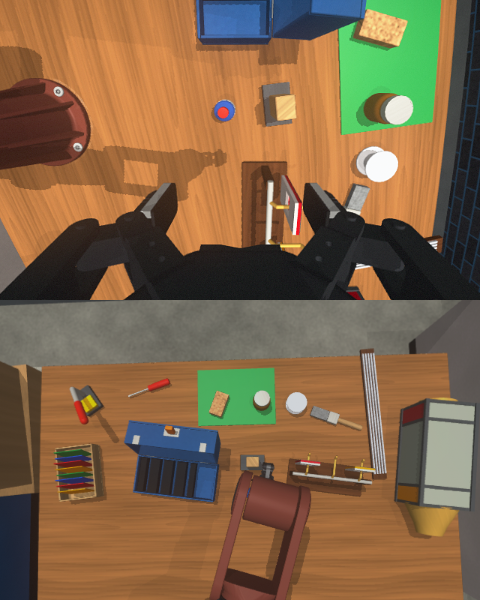

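Both panels hang on the rail. The packer is at about (278,103) in the wrist half of the picture. I'll crop it for its pose.

```bash
python3 - <<'E'
from h import *
import pickle
s=pickle.load(open("w7.pkl","rb")); save(s,"w7c",(335,95,415,175),7)
E
```

```text
(no output)
```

View pics/w7c.png

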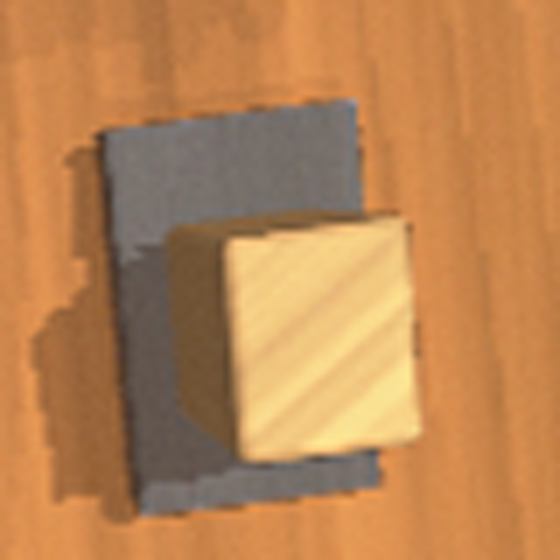

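The crop shows the post top with corners (228,238), (405,215), (420,437), (242,460), and the foot with corners (105,130), (355,100), (380,485), (137,513).

```bash
python3 - <<'E'
from h import *
import pickle
np.set_printoptions(precision=4,suppress=True)
s=pickle.load(open("w7.pkl","rb"))
for z,u in((.112,[(228,238),(405,215),(420,437),(242,460)]),(.024,[(105,130),(355,100),(380,485),(137,513)])):
    P=np.array([at_z(s,np.array(x)/7+[335,95],z)[:2] for x in u]); a=P[1]-P[0]+P[2]-P[3]; b=P[0]-P[3]+P[1]-P[2]
    print(P.mean(0),np.hypot(*a)/2,np.hypot(*b)/2,"angs",np.arctan2(a[1],a[0]),np.arctan2(b[1],b[0]))
t=pickle.load(open("t7.pkl","rb")); r=[322.5,206.2,354.1,227.8]
print("top chk",at_z(t,[(r[0]+r[2])/2,(r[1]+r[3])/2],.03))
plan(.5,0,.08,1.6)
E
```

```text
[ 0.5418 -0.0371] 0.034076872371708346 0.04216039752295666 angs -0.015909209877684936 1.546378063368616
[ 0.5416 -0.0378] 0.057865070357684185 0.0889182340905343 angs -0.02844182232177574 1.545152469585273
top chk [ 0.5398 -0.0423  0.03  ]
pos [ 0.4561 -0.0628  0.3291] lin [0.0687 0.0341 0.2491]
yang -0.1487 rotz 1.3929 j6 [-0.289 -0.222  1.826 -0.     1.538 -0.14 ]
```

>>> {"api": "servo_tool", "payload": {
  "targets": [
    {"linear":[0,0,0],"rot":[0,0,-0.124],"grip":-1},
    {"linear":[0.0137,0.0425,0],"rot":[0,0,0],"grip":-1},
    {"linear":[0.0137,0.0425,0],"rot":[0,0,0],"grip":-1},
    {"linear":[0,0,0.04],"rot":[0,0,0],"grip":-1},
    {"linear":[0,0,0.04],"rot":[0,0,0],"grip":-1},
    {"linear":[0,0,0.04],"rot":[0,0,0],"grip":-1},
    {"linear":[0,0,0.04],"rot":[0,0,0],"grip":-1},
    {"linear":[0,0,0.04],"rot":[0,0,0],"grip":-1},
    {"linear":[0,0,0.03],"rot":[0,0,0],"grip":-1},
    {"linear":[0,0,0.02],"rot":[0,0,0],"grip":-1},
    {"linear":[0,0,0.013],"rot":[0,0,0],"grip":-1},
    {"linear":[0,0,0],"rot":[0,0,0],"grip":-1}
  ]
}}

```text
time: 28.65
eef_pos: [0.5398, -0.0368, 0.0638]
tcp_rot: [-0.002, 0.716, 0.698, -0.001]
force: [0.2, 0.2, 0.3]
finger_gap: 1.001
```

>>> {"api": "servo_tool", "payload": {
  "targets": [
    {"linear":[0,0,0],"rot":[0,0,0],"grip":1},
    {"linear":[0,0,0],"rot":[0,0,0],"grip":1},
    {"linear":[0,0,0],"rot":[0,0,0],"grip":1},
    {"linear":[0,0,0],"rot":[0,0,0],"grip":1},
    {"linear":[0,0,0],"rot":[0,0,0],"grip":1},
    {"linear":[0,0,0],"rot":[0,0,0],"grip":1}
  ]
}}

```text
time: 29.25
eef_pos: [0.5433, -0.0368, 0.0678]
tcp_rot: [0.002, 0.715, 0.699, 0.001]
force: [1.0, -0.2, 6.1]
finger_gap: 0.405
```

>>> {"api": "servo_tool", "payload": {
  "targets": [
    {"linear":[0,0,-0.01],"rot":[0,0,0],"grip":1},
    {"linear":[0,0,-0.02],"rot":[0,0,0],"grip":1},
    {"linear":[0,0,-0.03],"rot":[0,0,0],"grip":1},
    {"linear":[0,0,-0.03],"rot":[0,0,0],"grip":1},
    {"linear":[0,0,-0.03],"rot":[0,0,0],"grip":1},
    {"linear":[0,0,0],"rot":[0,0,0],"grip":1},
    {"linear":[0,0,0],"rot":[0,0,0],"grip":1}
  ]
}}

```text
time: 29.95
eef_pos: [0.5406, -0.0362, 0.1849]
tcp_rot: [-0.001, 0.715, 0.699, -0.001]
force: [-0.1, 1.3, -5.5]
finger_gap: 0.406
```

>>> {"api": "servo_tool", "payload": {
  "targets": [
    {"linear":[0,0,0],"rot":[0,0,-0.1445],"grip":1},
    {"linear":[0,0,0],"rot":[0,0,-0.1445],"grip":1},
    {"linear":[0,0,0],"rot":[0,0,-0.1445],"grip":1},
    {"linear":[0,0,0],"rot":[0,0,-0.1445],"grip":1},
    {"linear":[0,0,0],"rot":[0,0,-0.1445],"grip":1},
    {"linear":[0,0,0],"rot":[0,0,-0.1445],"grip":1},
    {"linear":[0,0,0],"rot":[0,0,-0.1445],"grip":1},
    {"linear":[0,0,0],"rot":[0,0,-0.1445],"grip":1},
    {"linear":[0,0,0],"rot":[0,0,-0.1445],"grip":1},
    {"linear":[0,0,0],"rot":[0,0,-0.1445],"grip":1},
    {"linear":[0.0184,0.0338,0],"rot":[0,0,0],"grip":1},
    {"linear":[0.0184,0.0338,0],"rot":[0,0,0],"grip":1},
    {"linear":[0.0184,0.0338,0],"rot":[0,0,0],"grip":1},
    {"linear":[0.0184,0.0338,0],"rot":[0,0,0],"grip":1},
    {"linear":[0.0184,0.0338,0],"rot":[0,0,0],"grip":1},
    {"linear":[0,0,0.04],"rot":[0,0,0],"grip":1},
    {"linear":[0,0,0],"rot":[0,0,0],"grip":1},
    {"linear":[0,0,0],"rot":[0,0,0],"grip":1}
  ]
}}

```text
time: 31.75
eef_pos: [0.4722, 0.1438, 0.1424]
tcp_rot: [-0.004, 0.074, 0.997, -0.001]
force: [-0.1, 0.2, -5.4]
finger_gap: 0.404
```

```bash
python3 - <<'E'
from h import *
import pickle
plan(.4755,.1438,.072,1.42)
s=snapshot("wrist"); save(s,"w8"); pickle.dump(s,open("w8.pkl","wb"))
E
```

```text
pos [0.4722 0.1438 0.1424] lin [-0.0039  0.0007  0.0704]
yang 1.4219 rotz 0.0019 j6 [ 0.153  0.009  1.97  -0.     1.171 -1.268]
```

View pics/w8.png

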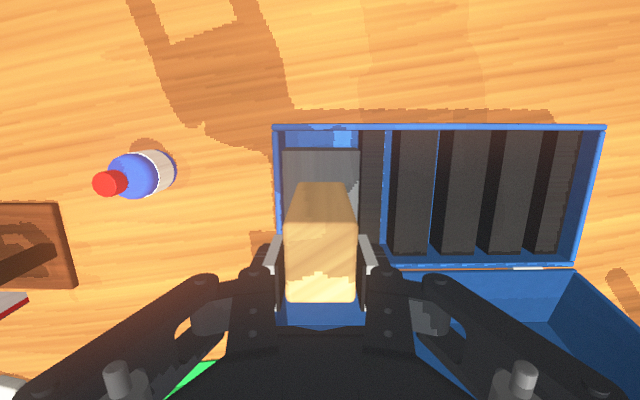

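The wrist view shows the block held over the bay, with foot corners at (282,150) and (360,150), the case corner at (273,127) and the divider edge at (361,132). I'll check the clearances numerically.

```bash
python3 - <<'E'
from h import *
import pickle
np.set_printoptions(precision=4,suppress=True)
s=pickle.load(open("w8.pkl","rb"))
f=lambda P:np.array([P[0]*.989-P[1]*.149,P[0]*.149+P[1]*.989])
for n,u,z in(("foot-y",(282,150),.1),("foot+y",(360,150),.1),("rim corner",(273,126),.058),("rim +y corner",(606,126),.058),("block edge",(361,134),.040),("block far edge",(384,134),.04),("rim+x+y",(577,267),.058)):
    print(n,f(at_z(s,u,z)))
print(get_obs()["eef_pos"],f(get_obs()["eef_pos"]))
E
```

```text
foot-y [0.3971 0.1834]
foot+y [0.3971 0.2406]
rim corner [0.3805 0.1706]
rim +y corner [0.3783 0.4645]
block edge [0.3878 0.2492]
block far edge [0.3878 0.2706]
rim+x+y [0.5163 0.4707]
[0.4745 0.1438 0.1445] [0.4478 0.2129]
```

>>> {"api": "servo_tool", "payload": {
  "targets": [
    {"linear":[-0.004,0,0],"rot":[0,0,0],"grip":1},
    {"linear":[0,0,0.02],"rot":[0,0,0],"grip":1},
    {"linear":[0,0,0.015],"rot":[0,0,0],"grip":1},
    {"linear":[0,0,0.015],"rot":[0,0,0],"grip":1},
    {"linear":[0,0,0.012],"rot":[0,0,0],"grip":1},
    {"linear":[0,0,0.004],"rot":[0,0,0],"grip":1},
    {"linear":[0,0,0],"rot":[0,0,0],"grip":1},
    {"linear":[0,0,0],"rot":[0,0,0],"grip":1}
  ]
}}

```text
time: 32.6
eef_pos: [0.4807, 0.1438, 0.081]
tcp_rot: [0.001, 0.075, 0.997, 0.0]
force: [0.3, 0.6, -4.7]
finger_gap: 0.407
```

>>> {"api": "servo_tool", "payload": {
  "targets": [
    {"linear":[0,0,0.002],"rot":[0,0,0],"grip":1},
    {"linear":[0,0,0],"rot":[0,0,0],"grip":1},
    {"linear":[0,0,0],"rot":[0,0,0],"grip":1}
  ]
}}

```text
time: 32.9
eef_pos: [0.4799, 0.1438, 0.0785]
tcp_rot: [0.0, 0.074, 0.997, 0.0]
force: [-0.3, 0.5, -4.2]
finger_gap: 0.407
```

>>> {"api": "servo_tool", "payload": {
  "targets": [
    {"linear":[0,0,0.003],"rot":[0,0,0],"grip":1},
    {"linear":[0,0,0],"rot":[0,0,0],"grip":1},
    {"linear":[0,0,0],"rot":[0,0,0],"grip":1}
  ]
}}

```text
time: 33.2
eef_pos: [0.4795, 0.1437, 0.0749]
tcp_rot: [-0.0, 0.074, 0.997, -0.0]
force: [0.0, -0.5, -4.2]
finger_gap: 0.404
```

>>> {"api": "servo_tool", "payload": {
  "targets": [
    {"linear":[0,0,0.002],"rot":[0,0,0],"grip":1},
    {"linear":[0,0,0],"rot":[0,0,0],"grip":1},
    {"linear":[0,0,0],"rot":[0,0,0],"grip":1}
  ]
}}

```text
time: 33.5
eef_pos: [0.4799, 0.1439, 0.0745]
tcp_rot: [-0.0, 0.075, 0.997, 0.0]
force: [-4.7, 0.7, 6.2]
finger_gap: 0.408
```

>>> {"api": "servo_tool", "payload": {
  "targets": [
    {"linear":[0,0,0.002],"rot":[0,0,0],"grip":1},
    {"linear":[0,0,0],"rot":[0,0,0],"grip":1},
    {"linear":[0,0,0],"rot":[0,0,0],"grip":1}
  ]
}}

```text
time: 33.8
eef_pos: [0.4801, 0.144, 0.0745]
tcp_rot: [-0.0, 0.074, 0.997, -0.0]
force: [-10.1, -0.9, 17.0]
finger_gap: 0.406
```

The block is on the bay floor. I'll let go, rise and look at the tab.

>>> {"api": "servo_tool", "payload": {
  "targets": [
    {"linear":[0,0,-0.003],"rot":[0,0,0],"grip":0.1},
    {"linear":[0,0,0],"rot":[0,0,0],"grip":-0.3},
    {"linear":[0,0,0],"rot":[0,0,0],"grip":-0.3},
    {"linear":[0,0,0],"rot":[0,0,0],"grip":-0.3},
    {"linear":[0,0,-0.02],"rot":[0,0,0],"grip":-0.3},
    {"linear":[0,0,-0.04],"rot":[0,0,0],"grip":-0.3},
    {"linear":[0,0,-0.04],"rot":[0,0,0],"grip":-0.3},
    {"linear":[0,0,-0.04],"rot":[0,0,0],"grip":-0.3},
    {"linear":[0,0,-0.04],"rot":[0,0,0],"grip":-0.3},
    {"linear":[0,0,-0.04],"rot":[0,0,0],"grip":-0.3},
    {"linear":[0,0,-0.04],"rot":[0,0,0],"grip":-0.3},
    {"linear":[0,0,-0.04],"rot":[0,0,0],"grip":-0.3},
    {"linear":[-0.028,0.025,0],"rot":[0,0,0],"grip":-0.1},
    {"linear":[-0.028,0.025,0],"rot":[0,0,0],"grip":-0.1},
    {"linear":[-0.028,0.025,0],"rot":[0,0,0],"grip":-0.1},
    {"linear":[-0.028,0.025,0],"rot":[0,0,0],"grip":-0.1},
    {"linear":[0,0,0],"rot":[0,0,0],"grip":-0.1},
    {"linear":[0,0,0],"rot":[0,0,0],"grip":-0.1}
  ]
}}

```text
time: 35.6
eef_pos: [0.6053, 0.2261, 0.3722]
tcp_rot: [-0.002, 0.074, 0.997, -0.001]
force: [-0.8, 0.1, 0.6]
finger_gap: 0.549
```

```bash
python3 - <<'E'
from h import *
import pickle
from scipy.optimize import least_squares
np.set_printoptions(precision=4,suppress=True)
print(get_obs()["eef_pos"])
S={};U={}
for c in("wrist","top","scene"):
    S[c]=snapshot(c); x=spot_point("lid_tab",c); h=spot_point("lid_hinge",c)
    U[c]=x[0]["uv"] if x else None
    print(c,x[:1],h[:1])
pickle.dump(S,open("S9.pkl","wb"))
im=S["wrist"]["pixels"][:,:,::-1].copy(); cv2.imwrite("pics/w9.png",im)
cas=np.array([.491,.247]);yaw=-.15
def tab(a,dx=0):
    X=-.17*np.cos(a)+.055*np.sin(a)+.07; Z=.058+.17*np.sin(a)+.055*np.cos(a)
    return [cas[0]+X*np.cos(yaw),cas[1]+X*np.sin(yaw),Z]
for a in(1.6,1.65,1.7,1.75,1.8,1.85): print(a,np.array(tab(a)),{c:proj(S[c],[tab(a)])[0].round(1) for c in S})
E
```

```text
[0.6053 0.2261 0.3722]
wrist [{'uv': [322.9, 215.4], 'conf': 0.74}] [{'uv': [321.6, 134.1], 'conf': 0.71}]
top [{'uv': [474.0, 225.1], 'conf': 0.55}] [{'uv': [237.7, 214.4], 'conf': 0.77}]
scene [{'uv': [244.8, 274.7], 'conf': 0.8}] [{'uv': [298.3, 322.9], 'conf': 0.81}]
1.6 [0.6195 0.2276 0.2263] {'wrist': array([324.4, 196. ]), 'top': array([223.4, 183.5]), 'scene': array([261.5, 282.9])}
1.65 [0.6277 0.2263 0.2231] {'wrist': array([324.3, 202.3]), 'top': array([224.3, 180.1]), 'scene': array([257.5, 281.3])}
1.7 [0.6358 0.2251 0.2195] {'wrist': array([324.2, 208.1]), 'top': array([225.2, 176.9]), 'scene': array([253.7, 279.9])}
1.75 [0.6437 0.2239 0.2155] {'wrist': array([324.1, 213.4]), 'top': array([226.1, 173.8]), 'scene': array([250.1, 278.6])}
1.8 [0.6514 0.2228 0.2111] {'wrist': array([324.1, 218.3]), 'top': array([227. , 170.9]), 'scene': array([246.7, 277.5])}
1.85 [0.6588 0.2216 0.2063] {'wrist': array([324. , 222.8]), 'top': array([228. , 168.1]), 'scene': array([243.5, 276.5])}
```

View pics/w9.png

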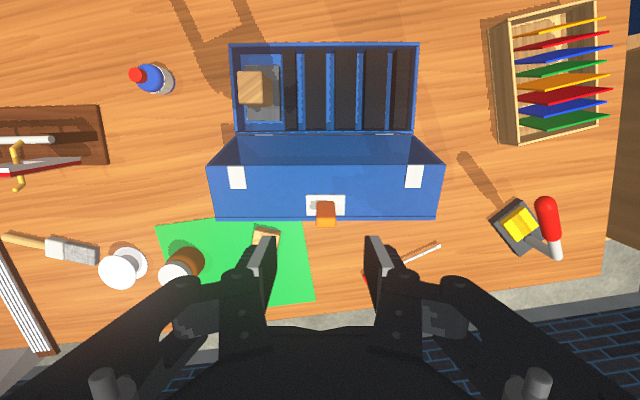

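The block stands in the bay at (252,88) and the tab shows at (325,210). The lid angle is about 1.78, which puts the tab point near (0.648, 0.223, 0.213). I'll pinch it now.

>>> {"api": "servo_tool", "payload": {
  "targets": [
    {"linear":[-0.0215,0.002,0],"rot":[0,0,0],"grip":-0.1},
    {"linear":[-0.0215,0.002,0],"rot":[0,0,0],"grip":-0.1},
    {"linear":[0,0,0.04],"rot":[0,0,0],"grip":-0.1},
    {"linear":[0,0,0.04],"rot":[0,0,0],"grip":-0.1},
    {"linear":[0,0,0.04],"rot":[0,0,0],"grip":-0.1},
    {"linear":[0,0,0.03],"rot":[0,0,0],"grip":-0.1},
    {"linear":[0,0,0.015],"rot":[0,0,0],"grip":-0.1},
    {"linear":[0,0,0.013],"rot":[0,0,0],"grip":-0.1},
    {"linear":[0,0,0],"rot":[0,0,0],"grip":-0.1},
    {"linear":[0,0,0],"rot":[0,0,0],"grip":-0.1}
  ]
}}

```text
time: 37.05
eef_pos: [0.6495, 0.2238, 0.1979]
tcp_rot: [0.001, 0.075, 0.997, 0.0]
force: [0.7, 0.5, -0.3]
finger_gap: 0.549
```

>>> {"api": "servo_tool", "payload": {
  "targets": [
    {"linear":[0,0,0],"rot":[0,0,0],"grip":1},
    {"linear":[0,0,0],"rot":[0,0,0],"grip":1},
    {"linear":[0,0,0],"rot":[0,0,0],"grip":1},
    {"linear":[0,0,0],"rot":[0,0,0],"grip":1},
    {"linear":[0,0,0],"rot":[0,0,0],"grip":1},
    {"linear":[0,0,0],"rot":[0,0,0],"grip":1}
  ]
}}

```text
time: 37.65
eef_pos: [0.6505, 0.2258, 0.1991]
tcp_rot: [0.003, 0.074, 0.997, 0.002]
force: [2.3, 4.9, 3.0]
finger_gap: 0.239
```

```bash
python3 - <<'E'
from h import *
o=get_obs(); print(o["eef_pos"],o["force"],o["finger_gap"]); plan(.65,.22,.2,1.42)
# arc increments in tool axes (tool -x = case +x, tool z = down)
f=lambda a:np.array([-(-170*np.cos(a)+55*np.sin(a)),-(170*np.sin(a)+55*np.cos(a))])
A=np.linspace(1.78,0,55)
print((np.diff([f(a) for a in A],axis=0)[::3]).round(1).tolist(), f(0)-f(1.78))
E
```

```text
[0.65053198 0.22580707 0.19910805] [2.27733456 4.94295001 2.961111  ] 0.23880045396197375
pos [0.6505 0.2258 0.1991] lin [-0.0003 -0.0058 -0.0009]
yang 1.422 rotz 0.002 j6 [ 0.231  0.35   1.463  0.003  1.321 -1.192]
[[5.2, -2.9], [5.4, -2.3], [5.6, -1.8], [5.8, -1.2], [5.9, -0.6], [5.9, -0.1], [5.9, 0.5], [5.8, 1.1], [5.7, 1.7], [5.5, 2.2], [5.2, 2.7], [4.9, 3.2], [4.6, 3.7], [4.2, 4.1], [3.8, 4.5], [3.3, 4.9], [2.8, 5.2], [2.3, 5.4]] [259.10658365  99.87096807]
```

>>> {"api": "servo_tool", "payload": {
  "targets": [
    {"linear":[0.0053,0,-0.003],"rot":[0,0,0],"grip":1},
    {"linear":[0.0053,0,-0.0028],"rot":[0,0,0],"grip":1},
    {"linear":[0.0054,0,-0.0026],"rot":[0,0,0],"grip":1},
    {"linear":[0.0055,0,-0.0024],"rot":[0,0,0],"grip":1},
    {"linear":[0.0056,0,-0.0022],"rot":[0,0,0],"grip":1},
    {"linear":[0.0057,0,-0.002],"rot":[0,0,0],"grip":1},
    {"linear":[0.0057,0,-0.0018],"rot":[0,0,0],"grip":1},
    {"linear":[0.0058,0,-0.0016],"rot":[0,0,0],"grip":1},
    {"linear":[0.0059,0,-0.0014],"rot":[0,0,0],"grip":1},
    {"linear":[0.0059,0,-0.0012],"rot":[0,0,0],"grip":1}
  ]
}}

```text
time: 38.65
eef_pos: [0.5963, 0.2336, 0.2197]
tcp_rot: [0.005, 0.075, 0.997, 0.002]
force: [5.4, 4.8, -0.9]
finger_gap: 0.238
```

>>> {"api": "servo_tool", "payload": {
  "targets": [
    {"linear":[0.006,0,-0.001],"rot":[0,0,0],"grip":1},
    {"linear":[0.006,0,-0.0008],"rot":[0,0,0],"grip":1},
    {"linear":[0.006,0,-0.0006],"rot":[0,0,0],"grip":1},
    {"linear":[0.006,0,-0.0004],"rot":[0,0,0],"grip":1},
    {"linear":[0.006,0,-0.0002],"rot":[0,0,0],"grip":1},
    {"linear":[0.006,0,-0.0001],"rot":[0,0,0],"grip":1},
    {"linear":[0.006,0,0.0001],"rot":[0,0,0],"grip":1},
    {"linear":[0.006,0,0.0003],"rot":[0,0,0],"grip":1},
    {"linear":[0,0,0],"rot":[0,0,0],"grip":1}
  ]
}}

```text
time: 39.55
eef_pos: [0.5466, 0.2408, 0.2221]
tcp_rot: [0.002, 0.075, 0.997, 0.002]
force: [0.9, 5.2, 4.1]
finger_gap: 0.226
```

```bash
python3 - <<'E'
from h import *
o=get_obs(); print(o["eef_pos"],o["force"],o["wrist_torque"],o["finger_gap"])
s=snapshot("scene"); print(spot_point("lid_tab","scene")[:1]); 
for a in(1.0,1.1,1.2,1.3):
    X=-.17*np.cos(a)+.055*np.sin(a)+.07; Z=.058+.17*np.sin(a)+.055*np.cos(a)
    P=[.491+X*.989,.247-X*.149,Z]; print(a,np.round(P,4),proj(s,[P])[0])
E
```

```text
[0.54657741 0.24080137 0.22211363] [0.88598661 5.17988367 4.13120201] [ 1.01802602 -0.23678688 -0.62665321] 0.2259818775893163
[{'uv': [292.5, 296.5], 'conf': 0.92}]
1.0 [0.5152 0.2434 0.2308] [318.21063005 311.43126171]
1.1 [0.5324 0.2408 0.2345] [308.32229458 305.7400208 ]
1.2 [0.55   0.2381 0.2364] [298.3756305  300.30896675]
1.3 [0.5677 0.2354 0.2365] [288.55037625 295.23252947]
```

>>> {"api": "servo_tool", "payload": {
  "targets": [
    {"linear":[0.006,0,0.0005],"rot":[0,0,0],"grip":1},
    {"linear":[0.006,0,0.0007],"rot":[0,0,0],"grip":1},
    {"linear":[0.006,0,0.0009],"rot":[0,0,0],"grip":1},
    {"linear":[0.006,0,0.0011],"rot":[0,0,0],"grip":1},
    {"linear":[0.0059,0,0.0013],"rot":[0,0,0],"grip":1},
    {"linear":[0.0059,0,0.0015],"rot":[0,0,0],"grip":1},
    {"linear":[0.0058,0,0.0017],"rot":[0,0,0],"grip":1},
    {"linear":[0.0058,0,0.0019],"rot":[0,0,0],"grip":1},
    {"linear":[0.0057,0,0.0021],"rot":[0,0,0],"grip":1},
    {"linear":[0.0056,0,0.0023],"rot":[0,0,0],"grip":1},
    {"linear":[0.0055,0,0.0025],"rot":[0,0,0],"grip":1},
    {"linear":[0.0054,0,0.0027],"rot":[0,0,0],"grip":1}
  ]
}}

```text
time: 40.85
eef_pos: [0.4785, 0.2504, 0.2056]
tcp_rot: [0.003, 0.073, 0.997, 0.001]
force: [-4.5, 2.9, 16.6]
finger_gap: 0.212
```

>>> {"api": "servo_tool", "payload": {
  "targets": [
    {"linear":[0.0053,0,0.0028],"rot":[0,0,0],"grip":1},
    {"linear":[0.0052,0,0.003],"rot":[0,0,0],"grip":1},
    {"linear":[0.0051,0,0.0032],"rot":[0,0,0],"grip":1},
    {"linear":[0.005,0,0.0033],"rot":[0,0,0],"grip":1},
    {"linear":[0.0049,0,0.0035],"rot":[0,0,0],"grip":1},
    {"linear":[0.0048,0,0.0037],"rot":[0,0,0],"grip":1},
    {"linear":[0.0047,0,0.0038],"rot":[0,0,0],"grip":1},
    {"linear":[0.0045,0,0.004],"rot":[0,0,0],"grip":1},
    {"linear":[0,0,0],"rot":[0,0,0],"grip":1}
  ]
}}

```text
time: 41.75
eef_pos: [0.4333, 0.2568, 0.178]
tcp_rot: [-0.005, 0.072, 0.997, 0.0]
force: [-18.7, 3.0, 24.7]
finger_gap: 0.207
```

```bash
python3 - <<'E'
from h import *
o=get_obs(); print(o["eef_pos"],o["force"],o["wrist_torque"],o["finger_gap"])
for a in(.3,.4,.5,.6):
    X=-.174*np.cos(a)+.055*np.sin(a)+.07; Z=.058+.174*np.sin(a)+.055*np.cos(a)
    print(a,np.round([.491+X*.989,.247-X*.149,Z-.019],4))
E
```

```text
[0.43334254 0.2567926  0.17795006] [-18.6832845    3.03740835  24.7224915 ] [0.18249223 2.83905542 0.68271292] 0.20720945935625984
0.3 [0.4119 0.2589 0.143 ]
0.4 [0.4229 0.2573 0.1574]
0.5 [0.4353 0.2554 0.1707]
0.6 [0.4489 0.2533 0.1826]
```

The force is building up along the tab's radius, so I'll stop dragging. I'll let go of the tab and press the lid shut from above with closed fingertips.

>>> {"api": "servo_tool", "payload": {
  "targets": [
    {"linear":[0,0,0],"rot":[0,0,0],"grip":0.2},
    {"linear":[0,0,0],"rot":[0,0,0],"grip":-0.1},
    {"linear":[0,0,0],"rot":[0,0,0],"grip":-0.1},
    {"linear":[0,0,0],"rot":[0,0,0],"grip":-0.1},
    {"linear":[0,0,0],"rot":[0,0,0],"grip":-0.1}
  ]
}}

```text
time: 42.25
eef_pos: [0.4375, 0.2547, 0.1726]
tcp_rot: [-0.001, 0.075, 0.997, -0.001]
force: [1.3, 0.9, -0.4]
finger_gap: 0.55
```

```bash
python3 - <<'E'
from h import *
import pickle
o=get_obs(); print(o["eef_pos"],o["force"],o["wrist_torque"],o["finger_gap"])
for c in("top","scene"):
    s=snapshot(c); print(c,[ (p["uv"],p["conf"]) for p in spot_point("lid_tab",c)[:2]])
    for a in(.4,.5,.6,.7):
        X=-.17*np.cos(a)+.055*np.sin(a)+.07; Z=.058+.17*np.sin(a)+.055*np.cos(a)
        P=[.491+X*.989,.247-X*.149,Z]; print(a,np.round(P,4),proj(s,[P])[0].round(1))
save(s,"s10",(200,150,520,390),2.5)
E
```

```text
[0.43746072 0.25465842 0.1726195 ] [ 1.26284605  0.92459723 -0.38019943] [-0.02223036  0.00168548 -0.03256831] 0.5499940570847381
top [([212.9, 249.7], 0.66)]
0.4 [0.4266 0.2567 0.1749] [218.  264.4]
0.5 [0.4388 0.2549 0.1878] [217.1 259.7]
0.6 [0.4522 0.2528 0.1994] [216.5 254.5]
0.7 [0.4667 0.2507 0.2096] [216.2 248.6]
scene [([351.4, 332.6], 0.63), ([395.2, 115.5], 0.19)]
0.4 [0.4266 0.2567 0.1749] [367.  345.2]
0.5 [0.4388 0.2549 0.1878] [360.8 340.1]
0.6 [0.4522 0.2528 0.1994] [353.7 334.7]
0.7 [0.4667 0.2507 0.2096] [345.8 329. ]
```

View pics/s10.png

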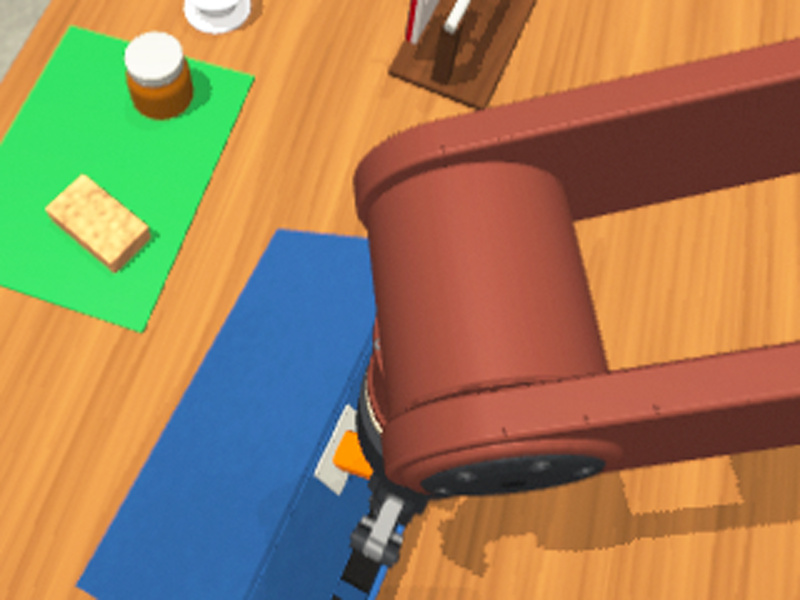

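The lid stands at about 0.62 rad, with the tab at (355,455) in the crop, clear of the open fingers. I'll lift off and press from above.

>>> {"api": "servo_tool", "payload": {
  "targets": [
    {"linear":[0,0,-0.02],"rot":[0,0,0],"grip":-0.1},
    {"linear":[0,0,-0.03],"rot":[0,0,0],"grip":-0.1},
    {"linear":[0,0,-0.04],"rot":[0,0,0],"grip":0},
    {"linear":[-0.0344,0,0],"rot":[0,0,0],"grip":1},
    {"linear":[-0.0344,0,0],"rot":[0,0,0],"grip":1},
    {"linear":[0,0,0],"rot":[0,0,0],"grip":1},
    {"linear":[0,0,0.02],"rot":[0,0,0],"grip":1},
    {"linear":[0,0,0.02],"rot":[0,0,0],"grip":1},
    {"linear":[0,0,0.01],"rot":[0,0,0],"grip":1},
    {"linear":[0,0,0.005],"rot":[0,0,0],"grip":1},
    {"linear":[0,0,0.005],"rot":[0,0,0],"grip":1},
    {"linear":[0,0,0],"rot":[0,0,0],"grip":1}
  ]
}}

```text
time: 43.65
eef_pos: [0.5055, 0.2451, 0.2032]
tcp_rot: [-0.0, 0.074, 0.997, -0.0]
force: [-0.5, 0.6, -0.2]
finger_gap: -0.001
```

>>> {"api": "servo_tool", "payload": {
  "targets": [
    {"linear":[0,0,0.003],"rot":[0,0,0],"grip":1},
    {"linear":[0,0,0.003],"rot":[0,0,0],"grip":1},
    {"linear":[0,0,0.003],"rot":[0,0,0],"grip":1},
    {"linear":[0,0,0.003],"rot":[0,0,0],"grip":1},
    {"linear":[0,0,0],"rot":[0,0,0],"grip":1}
  ]
}}

```text
time: 44.15
eef_pos: [0.5052, 0.2449, 0.1906]
tcp_rot: [-0.001, 0.075, 0.997, -0.0]
force: [-0.2, -0.2, 0.1]
finger_gap: 0.001
```

>>> {"api": "servo_tool", "payload": {
  "targets": [
    {"linear":[0,0,0.003],"rot":[0,0,0],"grip":1},
    {"linear":[0,0,0.003],"rot":[0,0,0],"grip":1},
    {"linear":[0,0,0.003],"rot":[0,0,0],"grip":1},
    {"linear":[0,0,0],"rot":[0,0,0],"grip":1}
  ]
}}

```text
time: 44.55
eef_pos: [0.5052, 0.2449, 0.1816]
tcp_rot: [-0.001, 0.075, 0.997, -0.0]
force: [-0.3, 0.7, 0.3]
finger_gap: -0.002
```

>>> {"api": "servo_tool", "payload": {
  "targets": [
    {"linear":[0,0,0.003],"rot":[0,0,0],"grip":1},
    {"linear":[0,0,0.003],"rot":[0,0,0],"grip":1},
    {"linear":[0,0,0.003],"rot":[0,0,0],"grip":1},
    {"linear":[0,0,0],"rot":[0,0,0],"grip":1}
  ]
}}

```text
time: 44.95
eef_pos: [0.506, 0.2453, 0.1736]
tcp_rot: [0.0, 0.075, 0.997, 0.0]
force: [-0.2, 0.7, 3.2]
finger_gap: 0.005
```

>>> {"api": "servo_tool", "payload": {
  "targets": [
    {"linear":[0,0,0.003],"rot":[0,0,0],"grip":1},
    {"linear":[0,0,0.003],"rot":[0,0,0],"grip":1},
    {"linear":[0,0,0.003],"rot":[0,0,0],"grip":1},
    {"linear":[0,0,0],"rot":[0,0,0],"grip":1}
  ]
}}

```text
time: 45.35
eef_pos: [0.5051, 0.2451, 0.1635]
tcp_rot: [-0.001, 0.075, 0.997, -0.0]
force: [0.4, 1.0, 3.5]
finger_gap: -0.003
```

>>> {"api": "servo_tool", "payload": {
  "targets": [
    {"linear":[0,0,0.003],"rot":[0,0,0],"grip":1},
    {"linear":[0,0,0.003],"rot":[0,0,0],"grip":1},
    {"linear":[0,0,0.003],"rot":[0,0,0],"grip":1},
    {"linear":[0,0,0.003],"rot":[0,0,0],"grip":1},
    {"linear":[0,0,0],"rot":[0,0,0],"grip":1}
  ]
}}

```text
time: 45.85
eef_pos: [0.5051, 0.245, 0.1518]
tcp_rot: [-0.001, 0.075, 0.997, -0.0]
force: [-1.1, 0.8, 3.9]
finger_gap: 0.001
```

>>> {"api": "servo_tool", "payload": {
  "targets": [
    {"linear":[0,0,-0.01],"rot":[0,0,0],"grip":1},
    {"linear":[0.02,0,-0.012],"rot":[0,0,0],"grip":1},
    {"linear":[0.03,0,0],"rot":[0,0,0],"grip":1},
    {"linear":[0,0,0.012],"rot":[0,0,0],"grip":1},
    {"linear":[0,0,0.005],"rot":[0,0,0],"grip":1},
    {"linear":[0,0,0.003],"rot":[0,0,0],"grip":1},
    {"linear":[0,0,0],"rot":[0,0,0],"grip":1}
  ]
}}

```text
time: 46.55
eef_pos: [0.4526, 0.2527, 0.1551]
tcp_rot: [-0.005, 0.075, 0.997, -0.001]
force: [-13.0, 0.6, 15.6]
finger_gap: 0.003
```

>>> {"api": "servo_tool", "payload": {
  "targets": [
    {"linear":[0,0,0.002],"rot":[0,0,0],"grip":1},
    {"linear":[0,0,0.002],"rot":[0,0,0],"grip":1},
    {"linear":[0,0,0.002],"rot":[0,0,0],"grip":1},
    {"linear":[0,0,0],"rot":[0,0,0],"grip":1}
  ]
}}

```text
time: 46.95
eef_pos: [0.4491, 0.2532, 0.152]
tcp_rot: [-0.01, 0.075, 0.997, -0.001]
force: [-28.0, -1.3, 32.2]
finger_gap: -0.001
```

The tip is sticking to the roof, so a straight push down jams along the hinge radius. I'll follow the arc instead.

>>> {"api": "servo_tool", "payload": {
  "targets": [
    {"linear":[0.004,0,0],"rot":[0,0,0],"grip":1},
    {"linear":[0.003,0,0],"rot":[0,0,0],"grip":1},
    {"linear":[0,0,0],"rot":[0,0,0],"grip":1}
  ]
}}

```text
time: 47.25
eef_pos: [0.4465, 0.2537, 0.1497]
tcp_rot: [-0.004, 0.075, 0.997, -0.0]
force: [-12.8, -0.8, 16.9]
finger_gap: -0.0
```

>>> {"api": "servo_tool", "payload": {
  "targets": [
    {"linear":[0.002,0,0.002],"rot":[0,0,0],"grip":1},
    {"linear":[0.002,0,0.002],"rot":[0,0,0],"grip":1},
    {"linear":[0.002,0,0.002],"rot":[0,0,0],"grip":1},
    {"linear":[0,0,0],"rot":[0,0,0],"grip":1}
  ]
}}

```text
time: 47.65
eef_pos: [0.439, 0.2547, 0.1429]
tcp_rot: [-0.006, 0.075, 0.997, -0.001]
force: [-14.8, 0.8, 14.6]
finger_gap: -0.002
```

Going well. I'll carry on along the arc.

>>> {"api": "servo_tool", "payload": {
  "targets": [
    {"linear":[0.003,0,0.001],"rot":[0,0,0],"grip":1},
    {"linear":[0.002,0,0.002],"rot":[0,0,0],"grip":1},
    {"linear":[0.001,0,0.002],"rot":[0,0,0],"grip":1},
    {"linear":[0,0,0],"rot":[0,0,0],"grip":1},
    {"linear":[0,0,0],"rot":[0,0,0],"grip":1}
  ]
}}

```text
time: 48.15
eef_pos: [0.4334, 0.2555, 0.1371]
tcp_rot: [-0.006, 0.075, 0.997, -0.001]
force: [-11.6, 1.3, 11.5]
finger_gap: -0.001
```

>>> {"api": "servo_tool", "payload": {
  "targets": [
    {"linear":[0.001,0,0.002],"rot":[0,0,0],"grip":1},
    {"linear":[0,0,0],"rot":[0,0,0],"grip":1},
    {"linear":[0,0,0],"rot":[0,0,0],"grip":1}
  ]
}}

```text
time: 48.45
eef_pos: [0.4316, 0.2557, 0.1351]
tcp_rot: [-0.006, 0.075, 0.997, -0.001]
force: [-13.1, 0.5, 12.4]
finger_gap: 0.004
```

>>> {"api": "servo_tool", "payload": {
  "targets": [
    {"linear":[0,0,-0.01],"rot":[0,0,0],"grip":1},
    {"linear":[0,0,-0.02],"rot":[0,0,0],"grip":1},
    {"linear":[0,0,-0.04],"rot":[0,0,0],"grip":1},
    {"linear":[0,0,-0.04],"rot":[0,0,0],"grip":1},
    {"linear":[0,0,-0.04],"rot":[0,0,0],"grip":1},
    {"linear":[0,0,-0.04],"rot":[0,0,0],"grip":1},
    {"linear":[0,0,0],"rot":[0,0,0],"grip":1},
    {"linear":[0,0,0],"rot":[0,0,0],"grip":1}
  ]
}}

```text
time: 49.25
eef_pos: [0.4379, 0.2554, 0.3264]
tcp_rot: [0.001, 0.075, 0.997, 0.0]
force: [-1.0, 0.4, -0.1]
finger_gap: -0.001
```

```bash
python3 - <<'E'
from h import *
import pickle
np.set_printoptions(precision=4,suppress=True)
print(get_obs()["eef_pos"],get_obs()["force"])
S={}
for c in("wrist","top","scene"):
    s=S[c]=snapshot(c); print(c,[ (p["uv"],p["conf"]) for p in spot_point("lid_tab",c)[:2]])
    for a in(0,.05,.1,.2):
        X=-.17*np.cos(a)+.055*np.sin(a)+.07; Z=.058+.17*np.sin(a)+.055*np.cos(a)
        P=[.491+X*.989,.247-X*.149,Z]; print(a,proj(s,[P])[0].round(1))
pickle.dump(S,open("S11.pkl","wb"))
save(S["wrist"],"w11",scale=1.25)
E
```

```text
[0.4379 0.2554 0.3264] [-1.0166  0.3868 -0.0889]
wrist [([319.8, 154.8], 0.88)]
0 [320.5 137.8]
0.05 [320.5 140.6]
0.1 [320.5 143.7]
0.2 [320.5 151.5]
top [([219.5, 269.1], 0.93)]
0 [222.9 275.7]
0.05 [222.2 274.9]
0.1 [221.5 273.9]
0.2 [220.1 271.5]
scene [([376.3, 351.8], 0.66)]
0 [381.5 361.1]
0.05 [380.6 359.6]
0.1 [379.4 357.9]
0.2 [376.3 354.2]
```

```bash
python3 - <<'E'
from h import *
import pickle
S=pickle.load(open("S11.pkl","rb"))
w=S["wrist"]["pixels"][70:270,170:490,::-1]; c=S["scene"]["pixels"][200:400,240:480,::-1]
t=S["top"]["pixels"][180:290,150:320,::-1]
cv2.imwrite("pics/m11.png",np.hstack([np.vstack([cv2.resize(w,(480,300)),cv2.resize(t,(480,300))]),cv2.resize(c,(320,600)) if 0 else np.vstack([cv2.resize(c,(320,267)),np.zeros((333,320,3),np.uint8)])]))
E
```

```text
(no output)
```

View pics/m11.png

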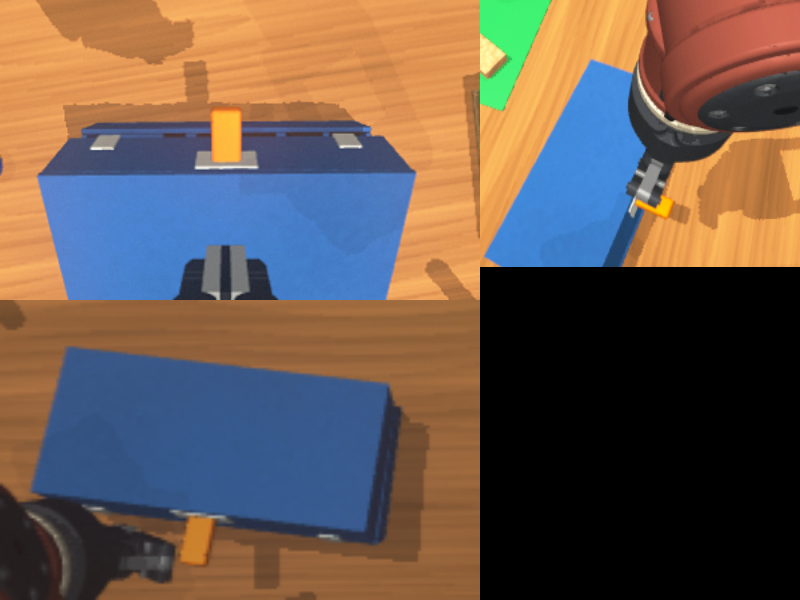

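The last picture shows the lid still ajar: the roof's front edge is at row 174, with a thin gap above the lower rim at row 128. The tip had slid off the front edge. I'll work out the angle from these edges.

```bash
python3 - <<'E'
from h import *
import pickle
from scipy.optimize import least_squares
np.set_printoptions(precision=4,suppress=True)
s=pickle.load(open("S11.pkl","rb"))["wrist"]
g=lambda u:np.array(u)/1.5+[170,70]
U=np.array([g(x) for x in[(38,174),(415,174),(82,128),(371,127)]])
def M(p):
    x,y,w,a=p; h=np.array([.07,0,.058]); 
    L=np.array([[-.14*np.cos(a)+.08*np.sin(a)+.07,sy*.149,.058+.14*np.sin(a)+.08*np.cos(a)] for sy in(-1,1)]+[[-.07,sy*.149,.058] for sy in(-1,1)])
    c,q=np.cos(w),np.sin(w); return np.c_[x+c*L[:,0]-q*L[:,1],y+q*L[:,0]+c*L[:,1],L[:,2]]
r=least_squares(lambda p:(proj(s,M(p))-U).ravel(),[.491,.247,-.15,.2]); print(r.x,r.fun.reshape(-1,2).round(1)); print(M(r.x))
r2=least_squares(lambda p:(proj(s,M([.491,.247,-.15,p[0]]))-U).ravel(),[.2]); print(r2.x,r2.fun.reshape(-1,2).round(1))
E
```

```text
[ 0.4905  0.2478 -0.149   0.2342] [[-0.4 -0. ]
 [ 0.7 -0.3]
 [-1.1  0.1]
 [ 0.7  0.6]]
[[0.4213 0.1075 0.1683]
 [0.4656 0.4022 0.1683]
 [0.3992 0.1109 0.058 ]
 [0.4434 0.4056 0.058 ]]
[0.2304] [[-0.8 -0.1]
 [-0.1 -0.1]
 [-1.5  0.4]
 [ 0.2  1.1]]
```

>>> {"api": "servo_tool", "payload": {
  "targets": [
    {"linear":[-0.0385,0,0],"rot":[0,0,0],"grip":1},
    {"linear":[0,0,0.04],"rot":[0,0,0],"grip":1},
    {"linear":[0,0,0.04],"rot":[0,0,0],"grip":1},
    {"linear":[0,0,0.04],"rot":[0,0,0],"grip":1},
    {"linear":[0,0,0.025],"rot":[0,0,0],"grip":1},
    {"linear":[0,0,0.012],"rot":[0,0,0],"grip":1},
    {"linear":[0,0,0.004],"rot":[0,0,0],"grip":1},
    {"linear":[0,0,0.003],"rot":[0,0,0],"grip":1},
    {"linear":[0,0,0],"rot":[0,0,0],"grip":1}
  ]
}}

```text
time: 50.45
eef_pos: [0.4755, 0.2501, 0.1627]
tcp_rot: [0.001, 0.074, 0.997, 0.001]
force: [0.1, -0.0, 0.4]
finger_gap: -0.004
```

>>> {"api": "servo_tool", "payload": {
  "targets": [
    {"linear":[0.002,0,0.002],"rot":[0,0,0],"grip":1},
    {"linear":[0.0022,0,0.002],"rot":[0,0,0],"grip":1},
    {"linear":[0.0022,0,0.002],"rot":[0,0,0],"grip":1},
    {"linear":[0,0,0],"rot":[0,0,0],"grip":1},
    {"linear":[0,0,0],"rot":[0,0,0],"grip":1}
  ]
}}

```text
time: 50.95
eef_pos: [0.4681, 0.2507, 0.1554]
tcp_rot: [0.0, 0.074, 0.997, 0.0]
force: [-0.3, 0.6, 0.3]
finger_gap: 0.002
```

```bash
python3 - <<'E'
from h import *
o=get_obs(); print(o["eef_pos"],o["force"])
for c in("wrist","top","scene"):
    s=snapshot(c); u=np.array(spot_point("lid_tab",c)[0]["uv"]); A=np.linspace(-.05,.5,111)
    P=[[.4905+(-.17*np.cos(a)+.055*np.sin(a)+.07)*.989,.2478-(-.17*np.cos(a)+.055*np.sin(a)+.07)*.149,.058+.17*np.sin(a)+.055*np.cos(a)] for a in A]
    d=np.linalg.norm(proj(s,P)-u,axis=1); print(c,u,A[d.argmin()],d.min())
E
```

```text
[0.46807816 0.25068175 0.15535735] [-0.34379361  0.60075537  0.27974044]
wrist [319.5 136.9] 0.24 3.344985409263405
top [216.  269.4] 0.30000000000000004 2.7953264869264296
scene [375.  351.6] 0.255 1.1258256021800992
```

>>> {"api": "servo_tool", "payload": {
  "targets": [
    {"linear":[0,0,0.003],"rot":[0,0,0],"grip":1},
    {"linear":[0,0,0.003],"rot":[0,0,0],"grip":1},
    {"linear":[0,0,0],"rot":[0,0,0],"grip":1}
  ]
}}

```text
time: 51.55
eef_pos: [0.4676, 0.2504, 0.1485]
tcp_rot: [-0.001, 0.075, 0.997, -0.0]
force: [-0.8, 0.1, -0.1]
finger_gap: -0.001
```

>>> {"api": "servo_tool", "payload": {
  "targets": [
    {"linear":[0.001,0,0.002],"rot":[0,0,0],"grip":1},
    {"linear":[0,0,0],"rot":[0,0,0],"grip":1},
    {"linear":[0,0,0],"rot":[0,0,0],"grip":1}
  ]
}}

```text
time: 51.85
eef_pos: [0.4671, 0.2508, 0.1473]
tcp_rot: [-0.0, 0.075, 0.997, -0.0]
force: [-0.1, -0.5, -0.1]
finger_gap: -0.001
```

>>> {"api": "servo_tool", "payload": {
  "targets": [
    {"linear":[0.001,0,0.002],"rot":[0,0,0],"grip":1},
    {"linear":[0,0,0],"rot":[0,0,0],"grip":1},
    {"linear":[0,0,0],"rot":[0,0,0],"grip":1}
  ]
}}

```text
time: 52.15
eef_pos: [0.4661, 0.2509, 0.1452]
tcp_rot: [-0.0, 0.074, 0.997, -0.0]
force: [-0.3, -0.4, -0.5]
finger_gap: -0.003
```

```bash
cat > tab.py <<'E'
from h import *
def tabang():
    for c in("wrist","top","scene"):
        s=snapshot(c); x=spot_point("lid_tab",c)
        if not x: print(c,None); continue
        u=np.array(x[0]["uv"]); A=np.linspace(-.1,.6,141)
        P=[[.4905+(-.17*np.cos(a)+.055*np.sin(a)+.07)*.989,.2478-(-.17*np.cos(a)+.055*np.sin(a)+.07)*.149,.058+.17*np.sin(a)+.055*np.cos(a)] for a in A]
        d=np.linalg.norm(proj(s,P)-u,axis=1); print(c,u,x[0]["conf"],A[d.argmin()].round(3),d.min().round(1))
        if c=="wrist":
            print("tcp in img",proj(s,[get_obs()["eef_pos"]])[0])
            hsv=cv2.cvtColor(s["pixels"],cv2.COLOR_RGB2HSV)
            for col in(250,270,380,400):
                r=hsv[100:300,col]; print(col,[(i*4+100,*r[i*4].tolist()) for i in range(0,30)][::1] if col==250 else "")
tabang()
E
python3 tab.py
```

```text
wrist [320.5 138. ] 0.71 0.22 2.5
tcp in img [321.84711831 233.82327264]
250 [(100, 13, 155, 215), (104, 13, 159, 209), (108, 14, 155, 219), (112, 13, 157, 219), (116, 13, 160, 211), (120, 13, 155, 220), (124, 13, 154, 220), (128, 13, 159, 215), (132, 13, 156, 207), (136, 13, 157, 217), (140, 13, 153, 222), (144, 115, 97, 108), (148, 112, 121, 158), (152, 110, 130, 172), (156, 111, 125, 163), (160, 112, 109, 129), (164, 113, 113, 131), (168, 111, 116, 128), (172, 111, 122, 132), (176, 110, 128, 131), (180, 110, 130, 129), (184, 110, 132, 129), (188, 109, 133, 134), (192, 108, 142, 133), (196, 108, 143, 132), (200, 108, 145, 134), (204, 108, 149, 144), (208, 107, 148, 140), (212, 107, 154, 182), (216, 108, 160, 180)]
270 
380 
400 
top [216.9 271.9] 0.56 0.23 2.8
scene [374.1 355.3] 0.6 0.22 2.1
```

```bash
python3 - <<'E'
from h import *
s=snapshot("wrist"); print(get_obs()["eef_pos"])
g=cv2.cvtColor(s["pixels"],cv2.COLOR_RGB2HSV)[:,:,2].astype(int)
for col in(230,250,270,375,400): print(col,g[140:250:2,col].tolist())
for a in(0,.05,.1,.15,.2,.25,.3):
    h=np.array([.4905+.07*.989,.2478-.07*.149]); q=[]
    for y in(-.05,.05):
        for L in((.14,.08),(.14,0)):
            X=-L[0]*np.cos(a)+L[1]*np.sin(a); q.append([h[0]+.989*X+.149*y,h[1]-.149*X+.989*y,.058+L[0]*np.sin(a)+L[1]*np.cos(a)])
    print(a,proj(s,q).round(0).tolist())
E
```

```text
[0.46623243 0.25096555 0.14535566]
230 [214, 227, 110, 109, 164, 184, 177, 133, 169, 127, 129, 129, 132, 131, 130, 131, 130, 130, 131, 130, 134, 127, 129, 131, 131, 130, 131, 130, 136, 134, 134, 134, 147, 138, 135, 150, 181, 180, 184, 182, 182, 182, 181, 184, 184, 183, 185, 186, 185, 182, 240, 238, 238, 237, 238]
250 [220, 229, 114, 112, 167, 181, 172, 117, 163, 128, 130, 131, 131, 127, 127, 129, 130, 130, 130, 131, 131, 132, 131, 132, 131, 132, 135, 134, 131, 133, 133, 133, 152, 138, 138, 149, 178, 178, 180, 178, 178, 180, 178, 179, 181, 180, 181, 179, 178, 181, 181, 178, 180, 210, 238]
270 [218, 198, 110, 114, 176, 182, 177, 84, 89, 131, 127, 130, 131, 130, 128, 132, 132, 131, 130, 131, 130, 131, 133, 131, 132, 130, 135, 131, 133, 134, 133, 137, 159, 132, 135, 152, 176, 179, 179, 179, 179, 178, 177, 177, 179, 179, 166, 166, 168, 166, 169, 170, 170, 169, 235]
375 [212, 124, 116, 113, 170, 169, 145, 95, 99, 128, 124, 127, 126, 129, 128, 128, 128, 131, 134, 132, 134, 129, 130, 131, 131, 133, 131, 135, 133, 133, 131, 135, 147, 138, 137, 162, 166, 167, 168, 168, 168, 167, 166, 165, 166, 169, 167, 235, 230, 231, 229, 229, 229, 230, 230]
400 [213, 135, 113, 113, 181, 180, 151, 86, 83, 128, 129, 133, 130, 132, 131, 131, 132, 131, 134, 136, 137, 135, 132, 131, 133, 130, 133, 136, 135, 134, 132, 143, 146, 133, 131, 224, 222, 222, 222, 227, 227, 228, 229, 227, 228, 226, 228, 226, 227, 228, 230, 230, 228, 228, 226]
0 [[241.0, 160.0], [266.0, 148.0], [404.0, 160.0], [378.0, 148.0]]
0.05 [[239.0, 169.0], [264.0, 149.0], [407.0, 169.0], [380.0, 149.0]]
0.1 [[236.0, 178.0], [262.0, 150.0], [409.0, 178.0], [381.0, 150.0]]
0.15 [[234.0, 189.0], [261.0, 152.0], [412.0, 189.0], [383.0, 152.0]]
0.2 [[231.0, 201.0], [259.0, 155.0], [415.0, 201.0], [385.0, 155.0]]
0.25 [[229.0, 214.0], [257.0, 158.0], [417.0, 214.0], [387.0, 158.0]]
0.3 [[226.0, 228.0], [256.0, 161.0], [420.0, 228.0], [389.0, 161.0]]
```

```bash
python3 - <<'E'
from h import *
import pickle
o=get_obs(); print(o["force"],o["wrist_torque"],o["joint_efforts"])
s=snapshot("wrist"); p=pickle.load(open("S11.pkl","rb"))["wrist"]
for n,q in(("now",s),("before",p)):
    hs=cv2.cvtColor(q["pixels"],cv2.COLOR_RGB2HSV)
    for c in(312,330): print(n,c,[(r,*hs[r,c].tolist()) for r in range(206,256,4)])
    print([(c,*hs[240,c].tolist()) for c in range(270,380,6)])
E
```

```text
[0.72771935 0.11432934 0.21908218] [ 0.01731301 -0.02885832  0.01310396] [ 1.06306456e-03 -3.17937255e+01 -2.84832448e+01 -2.68196536e-04
  1.93746914e-04 -2.40879649e-05]
now 312 [(206, 114, 105, 134), (210, 110, 124, 162), (214, 109, 137, 177), (218, 109, 143, 180), (222, 109, 147, 182), (226, 109, 147, 180), (230, 108, 147, 168), (234, 24, 16, 156), (238, 10, 5, 150), (242, 23, 7, 149), (246, 30, 5, 151), (250, 45, 7, 149), (254, 38, 7, 147)]
now 330 [(206, 113, 107, 131), (210, 111, 122, 152), (214, 110, 133, 167), (218, 109, 137, 166), (222, 109, 140, 167), (226, 108, 144, 170), (230, 108, 147, 165), (234, 17, 15, 156), (238, 23, 7, 149), (242, 38, 7, 149), (246, 30, 5, 150), (250, 18, 9, 149), (254, 30, 3, 147)]
[(270, 107, 161, 168), (276, 107, 160, 166), (282, 107, 156, 167), (288, 107, 158, 166), (294, 107, 154, 167), (300, 107, 155, 168), (306, 108, 134, 164), (312, 23, 7, 150), (318, 123, 48, 59), (324, 30, 4, 145), (330, 23, 7, 150), (336, 107, 153, 168), (342, 107, 156, 168), (348, 107, 156, 167), (354, 107, 158, 163), (360, 108, 159, 188), (366, 106, 160, 231), (372, 10
[... 315 characters left out ...]
 122)]
before 330 [(206, 108, 158, 205), (210, 108, 158, 205), (214, 108, 160, 207), (218, 108, 163, 204), (222, 107, 161, 209), (226, 107, 164, 209), (230, 107, 167, 206), (234, 38, 8, 123), (238, 98, 8, 123), (242, 105, 8, 123), (246, 110, 6, 123), (250, 120, 2, 120), (254, 90, 4, 122)]
[(270, 107, 166, 203), (276, 107, 165, 204), (282, 107, 169, 205), (288, 107, 170, 203), (294, 107, 167, 209), (300, 107, 168, 209), (306, 107, 155, 193), (312, 90, 10, 125), (318, 115, 92, 61), (324, 96, 11, 116), (330, 100, 6, 123), (336, 107, 167, 209), (342, 107, 170, 207), (348, 107, 164, 204), (354, 107, 168, 200), (360, 107, 165, 202), (366, 107, 172, 197), (372, 107, 168, 199), (378, 107, 169, 202)]
```

```bash
python3 - <<'E'
from h import *
import pickle
np.set_printoptions(precision=4,suppress=True)
S=pickle.load(open("S11.pkl","rb"))
t=S["top"]; U=np.array([(67,47),(388,83),(365,230),(33,192)])/[480/170,300/110]+[150,180]; print("obs",U.tolist())
w=S["wrist"]; V=[np.array(x)/1.5+[170,70] for x in[(38,174),(415,174)]]
h=np.array([.4905+.07*.989,.2478-.07*.149])
for a in(0,.1,.2,.24,.3):
    q=[]
    for u,y in((0,.149),(0,-.149),(.14,-.149),(.14,.149)):
        X=-u*np.cos(a)+.08*np.sin(a); q.append([h[0]+.989*X+.149*y,h[1]-.149*X+.989*y,.058+u*np.sin(a)+.08*np.cos(a)])
    print(a,(proj(t,q)-U).round(1).tolist())
# stereo of the front corners, wrist+top
for i,j in((0,2),(1,3)): print(tri(w,V[i],t,U[j]))
print("camera z",ray(w,[320,200])[0])
E
```

```text
obs [[173.72916666666666, 197.23333333333335], [287.41666666666663, 210.43333333333334], [279.2708333333333, 264.33333333333337], [161.6875, 250.4]]
0 [[-1.3, 6.1], [-0.7, 7.5], [0.2, 8.6], [2.7, 7.2]]
0.1 [[-0.8, 3.1], [-0.3, 4.4], [-0.1, 5.7], [0.9, 4.1]]
0.2 [[-0.2, 0.1], [0.2, 1.3], [-0.3, 2.1], [-0.6, 0.5]]
0.24 [[0.1, -1.1], [0.4, 0.1], [-0.3, 0.5], [-1.2, -1.2]]
0.3 [[0.6, -2.8], [0.7, -1.7], [-0.3, -2.0], [-1.9, -3.8]]
[0.4224 0.1069 0.1655]
[0.4636 0.3974 0.1754]
camera z [0.3689 0.2645 0.4933]
```

>>> {"api": "servo_tool", "payload": {
  "targets": [
    {"linear":[0,0,-0.02],"rot":[0,0,0],"grip":1},
    {"linear":[0,0,-0.03],"rot":[0,0,0],"grip":1},
    {"linear":[-0.02,0,0],"rot":[0,0,0],"grip":1},
    {"linear":[-0.02,0,0],"rot":[0,0,0],"grip":1},
    {"linear":[0,0,0.02],"rot":[0,0,0],"grip":1},
    {"linear":[0,0,0.01],"rot":[0,0,0],"grip":1},
    {"linear":[0,0,0.006],"rot":[0,0,0],"grip":1},
    {"linear":[0,0,0.006],"rot":[0,0,0],"grip":1},
    {"linear":[0,0,0],"rot":[0,0,0],"grip":1}
  ]
}}

```text
time: 53.45
eef_pos: [0.5048, 0.2449, 0.1523]
tcp_rot: [-0.001, 0.074, 0.997, -0.0]
force: [-0.4, 0.0, 0.8]
finger_gap: -0.001
```

>>> {"api": "servo_tool", "payload": {
  "targets": [
    {"linear":[0,0,0.003],"rot":[0,0,0],"grip":1},
    {"linear":[0,0,0.003],"rot":[0,0,0],"grip":1},
    {"linear":[0,0,0],"rot":[0,0,0],"grip":1}
  ]
}}

```text
time: 53.75
eef_pos: [0.5056, 0.245, 0.1472]
tcp_rot: [-0.0, 0.074, 0.997, -0.0]
force: [-0.1, -0.8, 0.2]
finger_gap: 0.001
```

```bash
python3 - <<'E'
from h import *
o=get_obs(); print(o["eef_pos"],o["force"])
s=snapshot("top"); print(ray(s,[320,200])); 
from tab import *
E
```

```text
[0.50557563 0.24499837 0.14716003] [-0.05721402 -0.75714114  0.21813507]
(array([ 0.50744511, -0.03208798,  1.17138443]), array([ 0.07110661,  0.03497058, -0.99691316]))
wrist [321.2  64.6] 0.61 0.24 1.9
tcp in img [321.94778057 234.02622872]
250 [(100, 10, 116, 178), (104, 114, 99, 132), (108, 114, 102, 133), (112, 113, 105, 131), (116, 112, 115, 129), (120, 110, 117, 129), (124, 110, 128, 132), (128, 111, 128, 136), (132, 109, 132, 131), (136, 108, 147, 185), (140, 108, 153, 180), (144, 107, 153, 182), (148, 107, 158, 181), (152, 108, 157, 182), (156, 107, 159, 183), (160, 107, 161, 182), (164, 107, 161, 181), (168, 107, 162, 183), (172, 107, 164, 184), (176, 107, 166, 184), (180, 107, 168, 185), (184, 107, 163, 188), (188, 107, 165, 185), (192, 107, 165, 187), (196, 107, 167, 186), (200, 106, 167, 186), (204, 107, 168, 185), (208, 107, 167, 189), (212, 107, 166, 190), (216, 107, 166, 190)]
270 
380 
400 
top None
scene [375.7 351.5] 0.8 0.25 1.7
```

```bash
python3 - <<'E'
from h import *
s=snapshot("wrist"); o=get_obs(); P=o["eef_pos"]; q=o["tcp_rot"]; Rm=R.from_quat([q[1],q[2],q[3],q[0]]).as_matrix()
for dx in(-.011,0,.011):
    print(dx,[proj(s,[P+Rm@np.array([dx,.006,-z])])[0].round(0).tolist() for z in(0,.005,.01,.02)])
hs=cv2.cvtColor(s["pixels"],cv2.COLOR_RGB2HSV)
for c in(308,312,330,336): print(c,[(r,*hs[r,c].tolist()) for r in range(200,250,3)])
# plane heights: where does the tip's shadow/hinge edge lie
a=find_in("lid_tab","wrist"); print(a[:1]); print(find_in("case","scene")[:1])
E
```

```text
-0.011 [[331.0, 249.0], [331.0, 253.0], [332.0, 257.0], [332.0, 265.0]]
0 [[331.0, 234.0], [332.0, 237.0], [332.0, 240.0], [333.0, 247.0]]
0.011 [[331.0, 217.0], [332.0, 220.0], [332.0, 223.0], [333.0, 229.0]]
308 [(200, 107, 165, 184), (203, 107, 162, 186), (206, 106, 168, 185), (209, 107, 165, 187), (212, 107, 167, 185), (215, 107, 165, 188), (218, 107, 166, 187), (221, 107, 165, 186), (224, 106, 164, 171), (227, 107, 167, 171), (230, 106, 167, 170), (233, 108, 109, 162), (236, 30, 5, 154), (239, 53, 7, 156), (242, 70, 5, 155), (245, 80, 5, 152), (248, 90, 3, 152)]
312 [(200, 107, 166, 189), (203, 107, 163, 189), (206, 107, 166, 190), (209, 107, 166, 186), (212, 106, 167, 188), (215, 107, 167, 186), (218, 107, 169, 190), (221, 107, 168, 187), (224, 107, 164, 174), (227, 107, 168, 173), (230, 106, 167, 171), (233, 108, 93, 153), (236, 70, 5, 153), (239, 80, 5, 152), (242, 80, 5, 152), (245, 80, 5, 154), (248, 90, 5, 149)]
330 [(200, 107, 165, 176), (203, 107, 168, 173), (206, 107, 160, 174), (209, 107, 162, 170), (212, 107, 162, 172), (215, 106, 168, 170), (218, 106, 166, 172), (221, 107, 163, 174), (224, 106, 166, 172), (227, 107, 164, 173), (230, 106, 165, 222), (233, 107, 96, 151), (236, 90, 3, 150), (239, 80, 5, 151), (242, 90, 3, 152), (245, 84, 8, 153), (248, 60, 5, 151)]
336 [(200, 106, 173, 168), (203, 107, 162, 172), (206, 106, 164, 171), (209, 107, 164, 173), (212, 107, 166, 171), (215, 106, 161, 173), (218, 107, 166, 175), (221, 106, 169, 171), (224, 106, 167, 174), (227, 107, 166, 174), (230, 107, 167, 169), (233, 106, 165, 233), (236, 106, 165, 233), (239, 105, 167, 232), (242, 107, 158, 179), (245, 112, 81, 72), (248, 111, 79, 68)]
[{'rect': [31.0, 30.3, 612.0, 318.1], 'conf': 0.81}]
[{'rect': [243.8, 258.0, 384.9, 400.0], 'conf': 0.86}]
```

The evidence now agrees if the closed fingertips really end about 20 mm short of the nominal TCP, so the lid is at about 0.23 rad and I have simply been pressing air. I'll press lower, following the arc.

>>> {"api": "servo_tool", "payload": {
  "targets": [
    {"linear":[0,0,-0.02],"rot":[0,0,0],"grip":1},
    {"linear":[0.025,0,0],"rot":[0,0,0],"grip":1},
    {"linear":[0,0,0.015],"rot":[0,0,0],"grip":1},
    {"linear":[0,0,0.006],"rot":[0,0,0],"grip":1},
    {"linear":[0,0,0.003],"rot":[0,0,0],"grip":1},
    {"linear":[0,0,0.003],"rot":[0,0,0],"grip":1},
    {"linear":[0,0,0],"rot":[0,0,0],"grip":1}
  ]
}}

```text
time: 54.95
eef_pos: [0.481, 0.2484, 0.1394]
tcp_rot: [-0.001, 0.075, 0.997, -0.0]
force: [0.2, -0.3, 0.5]
finger_gap: -0.005
```

>>> {"api": "servo_tool", "payload": {
  "targets": [
    {"linear":[0,0,0.002],"rot":[0,0,0],"grip":1},
    {"linear":[0,0,0.002],"rot":[0,0,0],"grip":1},
    {"linear":[0,0,0],"rot":[0,0,0],"grip":1}
  ]
}}

```text
time: 55.25
eef_pos: [0.4812, 0.2489, 0.1366]
tcp_rot: [0.0, 0.075, 0.997, 0.0]
force: [-0.1, -0.1, 1.3]
finger_gap: 0.001
```

>>> {"api": "servo_tool", "payload": {
  "targets": [
    {"linear":[0.001,0,0.002],"rot":[0,0,0],"grip":1},
    {"linear":[0.001,0,0.002],"rot":[0,0,0],"grip":1},
    {"linear":[0,0,0],"rot":[0,0,0],"grip":1}
  ]
}}

```text
time: 55.55
eef_pos: [0.4786, 0.2493, 0.1322]
tcp_rot: [-0.0, 0.075, 0.997, 0.0]
force: [-1.5, 0.0, 2.0]
finger_gap: -0.003
```

Contact is confirmed at 0.136. I'll continue on the arc.

>>> {"api": "servo_tool", "payload": {
  "targets": [
    {"linear":[0.002,0,0.002],"rot":[0,0,0],"grip":1},
    {"linear":[0.002,0,0.002],"rot":[0,0,0],"grip":1},
    {"linear":[0.002,0,0.002],"rot":[0,0,0],"grip":1},
    {"linear":[0,0,0],"rot":[0,0,0],"grip":1}
  ]
}}

```text
time: 55.95
eef_pos: [0.4726, 0.2499, 0.1256]
tcp_rot: [-0.0, 0.074, 0.997, -0.0]
force: [-0.9, 0.4, 1.5]
finger_gap: 0.0
```

>>> {"api": "servo_tool", "payload": {
  "targets": [
    {"linear":[0.002,0,0.002],"rot":[0,0,0],"grip":1},
    {"linear":[0.002,0,0.002],"rot":[0,0,0],"grip":1},
    {"linear":[0.001,0,0.002],"rot":[0,0,0],"grip":1},
    {"linear":[0,0,0],"rot":[0,0,0],"grip":1}
  ]
}}

```text
time: 56.35
eef_pos: [0.4677, 0.2505, 0.1196]
tcp_rot: [-0.0, 0.075, 0.997, -0.0]
force: [-0.0, 0.9, -0.3]
finger_gap: 0.003
```

>>> {"api": "servo_tool", "payload": {
  "targets": [
    {"linear":[0.001,0,0.0015],"rot":[0,0,0],"grip":1},
    {"linear":[0,0,0],"rot":[0,0,0],"grip":1},
    {"linear":[0,0,0],"rot":[0,0,0],"grip":1}
  ]
}}

```text
time: 56.65
eef_pos: [0.4672, 0.2507, 0.1186]
tcp_rot: [0.0, 0.075, 0.997, -0.0]
force: [-0.1, -0.8, -0.0]
finger_gap: 0.003
```

>>> {"api": "servo_tool", "payload": {
  "targets": [
    {"linear":[0,0,0.002],"rot":[0,0,0],"grip":1},
    {"linear":[0,0,0],"rot":[0,0,0],"grip":1},
    {"linear":[0,0,0],"rot":[0,0,0],"grip":1}
  ]
}}

```text
time: 56.95
eef_pos: [0.4673, 0.2508, 0.1167]
tcp_rot: [0.0, 0.074, 0.997, -0.0]
force: [0.5, 0.2, 0.2]
finger_gap: -0.001
```

>>> {"api": "servo_tool", "payload": {
  "targets": [
    {"linear":[0,0,0.002],"rot":[0,0,0],"grip":1},
    {"linear":[0,0,0],"rot":[0,0,0],"grip":1},
    {"linear":[0,0,0],"rot":[0,0,0],"grip":1}
  ]
}}

```text
time: 57.25
eef_pos: [0.4674, 0.2507, 0.1146]
tcp_rot: [0.0, 0.074, 0.997, -0.0]
force: [-0.6, 0.4, -0.8]
finger_gap: -0.002
```

```bash
python3 tab.py | grep -v "^[0-9]"
```

```text
wrist [318.7 106.5] 0.74 0.0 4.3
tcp in img [321.74384013 233.6184954 ]
top [222.9 273.6] 0.94 0.075 1.7
scene [381.1 361.4] 0.57 0.015 0.3
```

>>> {"api": "servo_tool", "payload": {
  "targets": [
    {"linear":[0.001,0,0.002],"rot":[0,0,0],"grip":1},
    {"linear":[0,0,0],"rot":[0,0,0],"grip":1},
    {"linear":[0,0,0],"rot":[0,0,0],"grip":1}
  ]
}}

```text
time: 57.85
eef_pos: [0.4668, 0.2509, 0.1138]
tcp_rot: [0.001, 0.074, 0.997, 0.0]
force: [-0.8, -1.8, 5.8]
finger_gap: 0.001
```

>>> {"api": "servo_tool", "payload": {
  "targets": [
    {"linear":[0.001,0,0.002],"rot":[0,0,0],"grip":1},
    {"linear":[0,0,0],"rot":[0,0,0],"grip":1},
    {"linear":[0,0,0],"rot":[0,0,0],"grip":1}
  ]
}}

```text
time: 58.15
eef_pos: [0.4669, 0.251, 0.1138]
tcp_rot: [0.002, 0.074, 0.997, -0.0]
force: [-2.7, -3.0, 13.5]
finger_gap: -0.002
```

```bash
python3 - <<'E'
from h import *
s=snapshot("wrist"); o=get_obs(); print(o["eef_pos"],o["force"])
g=cv2.cvtColor(s["pixels"],cv2.COLOR_RGB2HSV)
for col in(230,250,390): print(col,[(r,g[r,col,0],g[r,col,2]) for r in range(70,190,4)])
for a in(-.02,0,.02,.05,.1):
    h=np.array([.4905+.07*.989,.2478-.07*.149]); q=[]
    for L in((.14,.08),(.14,0)):
        X=-L[0]*np.cos(a)+L[1]*np.sin(a); y=-.06; q.append([h[0]+.989*X+.149*y,h[1]-.149*X+.989*y,.058+L[0]*np.sin(a)+L[1]*np.cos(a)])
    print(a,proj(s,q).round(0).tolist())
E
```

```text
[0.4669158  0.25096716 0.11377379] [-2.53784167 -3.44280983 12.27479056]
230 [(70, np.uint8(13), np.uint8(195)), (74, np.uint8(13), np.uint8(207)), (78, np.uint8(13), np.uint8(210)), (82, np.uint8(14), np.uint8(203)), (86, np.uint8(13), np.uint8(218)), (90, np.uint8(13), np.uint8(202)), (94, np.uint8(14), np.uint8(196)), (98, np.uint8(14), np.uint8(208)), (102, np.uint8(13), np.uint8(201)), (106, np.uint8(13), np.uint8(203)), (110, np.uint8(13), np.uint8(207)), (114, np.uint8(13), np.uint8(208)), (118, np.uint8(13), np.uint8(200)), (122, np.uint8(14), np.uint8(221)), (126, np.uint8(13), np.uint8(210)), (130, np.uint8(13), np.uint8(204)), (134, np.uint8(13), np.uint8(200)), (138, np.uint8(13), np.uint8(211)), (142, np.uint8(13), np.uint8(212)), (146, np.uint8(113), np.uint8(104)), (150, np.uint8(115), np.uint8(113)), (154, np.uint8(112), np.uint8(112)), (158, np.uint8(111), np.uint8(112)), (162, np.uint8(111), np.uint8(110)), (166, np.uint8(108), np.uint8(136)), (170, np.uint8(107), np.uint8(180)), (174, np.uint8(108), np.uint8(177)), (178, np.uint8(107), np.uint8(181)), (182, np.uint
[... 1723 characters left out ...]
134, np.uint8(12), np.uint8(200)), (138, np.uint8(12), np.uint8(215)), (142, np.uint8(12), np.uint8(212)), (146, np.uint8(117), np.uint8(115)), (150, np.uint8(122), np.uint8(114)), (154, np.uint8(118), np.uint8(113)), (158, np.uint8(115), np.uint8(119)), (162, np.uint8(113), np.uint8(114)), (166, np.uint8(106), np.uint8(246)), (170, np.uint8(106), np.uint8(240)), (174, np.uint8(106), np.uint8(240)), (178, np.uint8(106), np.uint8(240)), (182, np.uint8(105), np.uint8(241)), (186, np.uint8(107), np.uint8(187))]
-0.02 [[207.0, 163.0], [246.0, 150.0]]
0 [[205.0, 167.0], [245.0, 151.0]]
0.02 [[203.0, 171.0], [244.0, 151.0]]
0.05 [[200.0, 178.0], [243.0, 152.0]]
0.1 [[196.0, 190.0], [240.0, 154.0]]
```

The contact is now firm and no longer moves, and the roof edge at row 166 matches an angle of 0. I'll retract and run the final checks.

>>> {"api": "servo_tool", "payload": {
  "targets": [
    {"linear":[0,0,-0.005],"rot":[0,0,0],"grip":1},
    {"linear":[0,0,-0.02],"rot":[0,0,0],"grip":1},
    {"linear":[0,0,-0.04],"rot":[0,0,0],"grip":1},
    {"linear":[0,0,-0.04],"rot":[0,0,0],"grip":1},
    {"linear":[0,0,-0.04],"rot":[0,0,0],"grip":1},
    {"linear":[0,0,-0.04],"rot":[0,0,0],"grip":1},
    {"linear":[0,0,-0.04],"rot":[0,0,0],"grip":1},
    {"linear":[0.04,0,0],"rot":[0,0,0],"grip":1},
    {"linear":[0,0,0],"rot":[0,0,0],"grip":1},
    {"linear":[0,0,0],"rot":[0,0,0],"grip":1}
  ]
}}

```text
time: 59.2
eef_pos: [0.4251, 0.2572, 0.3353]
tcp_rot: [0.0, 0.074, 0.997, -0.0]
force: [-0.3, -0.8, -0.2]
finger_gap: -0.003
```

```bash
python3 tab.py | grep -v "^[0-9]"; python3 - <<'E'
from h import *
s=snapshot("wrist"); o=get_obs(); print(o["eef_pos"],o["force"])
v=cv2.cvtColor(s["pixels"],cv2.COLOR_RGB2HSV)
for col in(260,380):
    b=[r for r in range(60,300) if 100<v[r,col,0]<125 and v[r,col,1]>80]; g=v[:,col,2].astype(int)
    print(col,"blue from",b[0],"roof edge",max(range(b[0]+4,b[0]+40),key=lambda r:g[r+2]-g[r-2]))
h=np.array([.4905+.07*.989,.2478-.07*.149])
for a in(0,.03,.06):
    q=[]
    for y in(-.07,.07):
        X=-.14*np.cos(a)+.08*np.sin(a); q.append([h[0]+.989*X+.149*y,h[1]-.149*X+.989*y,.058+.14*np.sin(a)+.08*np.cos(a)])
    print(a,proj(s,q).round(0).tolist())
S=snapshot("scene")
for n in("panel0","panel1"):
    for c in("scene","top"): print(n,c,[(np.round(x["rect"]),round(x["conf"],2)) for x in find_in(n,c)[:3]])
for n,y in(("amber hook0",-.09),("red hook2",.09)):
    c=np.array([.4771+.9893*.042+.1459*y,-.3072-.1459*.042+.9893*y])
    q=proj(S,[[c[0]+.1459*d,c[1]+.9893*d,z] for d in(-.032,.032) for z in(.048,.172)]); print(n,q.min(0).round(),q.max(0).round())
E
```

```text
wrist [319.9 146.4] 0.66 -0.015 1.4
tcp in img [321.43979718 234.04139731]
top [223.9 274.5] 0.92 -0.005 1.9
scene [379.8 361.4] 0.82 0.035 1.4
[0.42595703 0.25683369 0.33514734] [ 0.47834185 -0.03035424  0.37296478]
260 blue from 159 roof edge 172
380 blue from 158 roof edge 171
0 [[268.0, 172.0], [376.0, 172.0]]
0.03 [[267.0, 174.0], [376.0, 174.0]]
0.06 [[267.0, 177.0], [377.0, 177.0]]
panel0 scene [(array([361., 124., 376., 167.]), 0.69), (array([360., 128., 389., 191.]), 0.54)]
panel0 top [(array([460., 219., 500., 227.]), 0.62), (array([393., 214., 426., 221.]), 0.46), (array([380., 209., 497., 261.]), 0.32)]
panel1 scene [(array([361., 124., 376., 167.]), 0.69), (array([360., 128., 389., 191.]), 0.54)]
panel1 top [(array([460., 219., 500., 227.]), 0.62), (array([393., 214., 426., 221.]), 0.46), (array([380., 209., 497., 261.]), 0.32)]
amber hook0 [390.  72.] [406. 121.]
red hook2 [365. 116.] [380. 166.]
```

```bash
python3 -c "
from plant import *
print(finish_job())"
```

```text
the job is handed in; nothing more can be done
None
```

The job is handed in at about 60 s on the robot's clock. Only two panels were in the case, amber and red. I hung amber on hook 0 and red on hook 2, both with the coloured face outward. The packing block stands in the empty bay. The lid is shut.

**Final checks:**
- **Lid:** the roof edge fell within 1 pixel of where a shut lid should be. The three cameras put the tab angle at -0.015, -0.005 and 0.035 rad, which agrees with shut. The last push met firm contact at about 13 N.
- **Panels:** the top camera found a panel at both hook positions. The scene camera found only the red one where expected. Its second hit there overlapped the first, so the amber panel rests on the top camera and an earlier picture of it hanging.
- **Block:** I last saw it standing in the bay before the lid closed. It cannot be seen now, but the lid closed fully over it.
- **Other things on the bench:** I did not deliberately touch any of them, but I did not check their positions at the end.

**What did not go to plan:**
- Pulling the lid by its tab jammed at up to 31 N, so I let go at about 0.6 rad and pressed the lid shut from above.
- One press slid off the lid's front edge at up to 43 N (fingertip force).
- Closed fingertips met the lid about 20 mm above where the nominal tool point put them, which misled several contact probes.

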